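# Open the dial lid and shake the sugar eggs out

### The job

Turn the dial lid of the clear jar counter-clockwise as far as it goes, to its largest opening, while the jar stands in its square seat. Then lay the jar in the sloped wooden rest, foot against the stop and open side of the lid towards the board, keeping the eggs in, and let go of it. Take it anew, shake all four sugar eggs out into the orange poaching cup where it stands on the shelf, and lay the empty jar back in the rest the same way, the dial still fully open; leave the other things alone.

Things in the scene. Friction and masses are not known exactly. Their poses are not given: they have to be found in the camera images.
- jar_mid (a point): Clear octagonal jar, 62 mm across flats (26 mm wide each), 62 mm square foot 8 mm thick, lid plate at 92-95 mm, 117.5 mm tall with its dial, 0.2-0.35 kg. Point: on its axis 50 mm above its underside; grip the body here across its two y flats. z: foot to dial. The lid plate's opening is a 120 degree sector centred on +x: pieces come out when the jar is tipped towards its +x.
- dial_grip (a point): White round dial on the jar: knurled rim 66 mm across, 22 mm high (from 95.5 mm above the jar's underside), 4 mm thick, with a disc at its foot. The disc has a small and a medium hole (dark spots 8 and 13 mm, too small for the eggs) and a large 120 degree sector opening. Point: on the axis, half-way up the rim, which is what is gripped.
- spout (a point): Middle of the opening in the jar's fixed lid plate (beneath the dial): 16 mm from the jar's axis on its +x side, 95 mm above its underside. Axes as the jar's.
- dial (a joint): Angle of the dial on the jar, rad, growing counter-clockwise seen from above: 0 to a hard stop at 2.618, where its large opening lies over the lid plate's opening. Turning takes about 0.06 N m; it stays where it is left. Starts between 0.2 and 1.0, so a regrasp may be needed to reach the stop.
- seat: Fixed grey square coaster, 91 mm wide, in which the jar stands at the start and which keeps it from turning: a 65 mm square recess, floor 6 mm and rim 16 mm above the shelf. Origin: centre of its underside. Its x is the jar's x at the start. The jar lifts straight up out of it.
- rest_mid (a point): Fixed sloped rest of pale wood, 120 x 78 mm. The pose that jar_mid takes when laid there: z 30 degrees above level (dial end up), x down into the board. From the point: board 31 mm along x, from the foot stop to 34 mm along z; foot stop 50 mm along -z; two cheeks 34.5 mm to either side in y, 20 mm long from the stop. Let go 2 to 4 mm off board and stop, the jar settles.
- cup_rim (a point): Loose orange egg poaching cup of hard silicone with two small tabs, 102 mm across the rim, 52 mm tall, wall 4 mm, 0.13 kg, standing on the shelf. The point is the centre of its mouth at rim height; z up.
- egg0_center (a point): Hard smooth white sugar egg (friction 0.3), a ball of 18 mm, 10 g, loose in the jar at the start. The point is its centre.
- egg1_center (a point): Hard smooth white sugar egg (friction 0.3), a ball of 18 mm, 10 g, loose in the jar at the start. The point is its centre.
- egg2_center (a point): Hard smooth white sugar egg (friction 0.3), a ball of 18 mm, 10 g, loose in the jar at the start. The point is its centre.
- egg3_center (a point): Hard smooth white sugar egg (friction 0.3), a ball of 18 mm, 10 g, loose in the jar at the start. The point is its centre.
- cooker: Bystander: white plastic turntable 230 mm across bearing a round egg cooker 150 mm across, 153 mm tall; fixed. Origin: centre of its underside.
- salt_pig: Bystander: ceramic salt pig with a wooden lid, 110 mm across, 119 mm tall, loose. Origin: centre of its underside.
- egg_cup_a: Bystander: stainless egg cup, 48 mm across, 62 mm tall, loose. Origin: centre of its underside.
- egg_cup_b: Bystander: stainless egg cup like the other one.
Things that resemble listed ones, but are neither listed nor needed, are in the scene too. What is shaped like the part that bears rest_mid but blue is not meant.

How it is judged:
By the outcome, as a careful person would: the job done as asked, in the order asked, and still so for the second after the job is handed in, with the robot touching nothing.
It also fails if it takes over 72 s, if anything falls off the work surface, if the arm or the gripper's body presses on something with over 40 N, if the wrist force passes 120 N, or if a joint passes its speed limit or range.

### The arm

A 7-joint arm with a two-finger parallel gripper is mounted at the origin on the work surface. World frame = base frame: x ahead of the robot, y to its left, z up, the work surface at z = 0. Lengths are in m, angles in rad, forces in N, time in s.
With the tool pointing down it reaches from about 0.35 to 0.9 m from the base axis. Payload 8.1 kg.
Tool frame: the origin (TCP) lies on the centre line of the jaws, within the pads' length; the fingertips stand 25 mm ahead of it and the grasp point (between the pads) lies 6 mm ahead of it; z points along the fingers, y is the line along which they close (so a half turn about z gives the same grasp; the last joint's range is limited). The gripper opens to 92 mm and grips with 3 to 60 N. Pads are 19 mm wide; open, the fingers measure 130 mm over their backs; the gripper's body (75 mm by 190 mm) begins 47 mm behind the grasp point.
Start: joints at [-1.437, 0.434, 0.025, 1.573, -0.012, 1.134, -0.075], TCP at [0.147, 0.608, 0.252] pointing down, gripper open.
Joint ranges: [-2.62, 2.62], [-0.44, 2.09], [-1.27, 1.32], [0.08, 2.57], [-1.32, 4.46], [0.12, 2], [-2.74, 2.74]. Speed limits (rad/s): [2.22, 2.22, 3.01, 3.01, 3.14, 3.14, 3.14].

### API

Orientations are given as a unit quaternion [w, x, y, z].
In Python, from rig import bot gives the robot as it stands.
- The arm moves only by the tool play_rows, never from a script. Its argument "rows" is a list of rows, each an object of numbers: "x", "y", "z": the shift along the tool's x, y, z in cm; "wx", "wy", "wz": the turn, a rotation vector about the tool's x, y, z in rad. In form: [{"x": .., "y": .., "z": .., "wx": .., "wy": .., "wz": ..}, ...]. A call has 1 to 12 rows; each row shifts and turns the commanded pose from where the row before left it, along the tool's axes as they then stand; what a row does not reach is not made up. A row lasts 1/12 s, in which the tool goes at most 41.7 mm and 7.16 degrees, less where a joint would pass 70% of its speed; a pose out of reach is approached as far as the arm can. A call with a gripper value outside its range is refused whole. "jaw" is the opening, from -1 (shut) to 1 (fully open), so that 0 is half open, set as the call begins (left out, the last holds). The fingers move at their own pace and stop on an object; the grip force is fixed at half the most. Time passes only in rows, so rows that do not move let the fingers close. It gives the time, the measured TCP pose, the force, the opening and the grip force at its end, in the units of the state.
- bot.get_obs(): the state, without advancing time (a new reading comes with each control period).
- bot.snapshot(name): name is "scene" or "top" or "wrist"; returns a dict with "img" (384x512x3 uint8, blue, green, red), "range_z" (384x512 float32, m along the optical axis (not along the pixel's ray), 0 where there is no reading), "mtx" (3x3 intrinsics, pixels), "distortion" ([k1, k2, p1, p2, k3] as OpenCV has them; the pictures are not rectified), "world_to_cam" (4x4, takes a point from world to camera coordinates); the wrist camera has in their place "tool_from_camera" (4x4, takes a point from camera to tool coordinates, whose origin is the TCP and whose axes are the flange's). Camera axes: x right, y up, looking along -z (the intrinsics and any distortion apply to the point x, -y, -z); pixel columns grow to the right and rows downward; lengths in m; the calibration is good to about 2 mm. A picture is of the moment at which its call begins: read the wrist's pose just before it.
- bot.sign_off(): hands the job in; it is judged then, once.
The state is a dict: "clock": time; "joint_pos": joint angles; "qd": joint speeds; "effort": joint torques, N m; "tcp_pos": TCP position; "orientation": TCP orientation; "contact_force": force on the tool from outside, world axes, zero at the start; "wrist_torque": the same for the moment, N m; "grip_width": finger opening in m; "grip_force": force on a finger pad.
Only numpy, scipy, OpenCV 4.12 (cv2) and the standard library are available. Lean on these libraries where they do the work, as an engineer would, in place of code of your own. Each camera call takes 0.05 s, during which the arm holds its last target. There are 200 camera calls.

## Working session

There is one attempt and no reset: what is moved stays moved. The work goes in short steps, Python scripts to look and compute and a tool call to move; the robot and the scene stay as the last step left them, time stands still between calls to the robot, and variables do not carry over. Pictures are saved under pics/ and viewed, at most 10 in all, crops included, and the job is handed in when it is done.

Besides the shell and the picture viewer there is one more tool, called as name([rows], argument=value, ...), one row to a line, values as JSON. play_rows: Moves the arm, as the interface text tells. Its arguments: {"type":"object","properties":{"rows":{"type":"array"},"jaw":{"type":"number"}},"required":["rows"]}

```bash
ls; mkdir -p pics; python3 - <<'E'
from rig import bot
import cv2,numpy as np
o=bot.get_obs();print(o)
a=bot.snapshot("scene");b=bot.snapshot("top")
np.savez("s0.npz",**a);np.savez("t0.npz",**b)
cv2.imwrite("pics/scene.png",cv2.resize(a["img"],(800,600)));cv2.imwrite("pics/top.png",cv2.resize(b["img"],(800,600)))
for s in(a,b):print(s["mtx"],s["distortion"],s["world_to_cam"])
E
```

```text
pics
{'clock': 0.0, 'joint_pos': array([-1.43659876,  0.43522561,  0.02498049,  1.57411428, -0.01155875,
        1.13398685, -0.07508024]), 'qd': array([ 8.67221716e-04, -9.53993747e-04, -5.60552781e-04,  9.04093231e-05,
       -2.21563204e-03, -7.20056039e-04, -3.19922549e-04]), 'effort': array([-2.81878902e-04, -6.67866397e+01,  9.84570198e-01, -3.14464438e+01,
       -6.05668151e-02,  4.27112239e-02,  1.67157918e-04]), 'tcp_pos': array([0.14657682, 0.6070779 , 0.25093676]), 'orientation': array([-1.63882796e-06,  1.18141956e-01,  9.92996398e-01, -7.95077813e-04]), 'contact_force': array([-1.28469024,  0.25925151,  0.3067525 ]), 'wrist_torque': array([ 0.01056836, -0.03109954,  0.00777249]), 'grip_force': 0.0, 'grip_width': 0.09196763577718887}
[[372.19154732   0.         256.08779332]
 [  0.         372.19154732 199.00276358]
 [  0.           0.           1.        ]] [-0.04936336  0.          0.          0.          0.        ] [[ 0.89148383  0.45295618 -0.00934224 -0.45207142]
 [-0.23264069  0.47537054  0.84846989  0.07279475]
 [ 0.3887607  -0.75422381  0.52916119 -1.4046166 ]
 [ 0.          0.          0.          1.        ]]
[[468.92715536   0.         260.1868413 ]
 [  0.         468.92715536 188.90513101]
 [  0.           0.           1.        ]] [-0.03674756  0.          0.          0.          0.        ] [[ 0.00992525 -0.99977908  0.01852777 -0.10609127]
 [ 0.99080489  0.01233305  0.13473514 -0.55424095]
 [-0.13493388  0.01702013  0.99070842 -1.27183196]
 [ 0.          0.          0.          1.        ]]
```

View pics/scene.png

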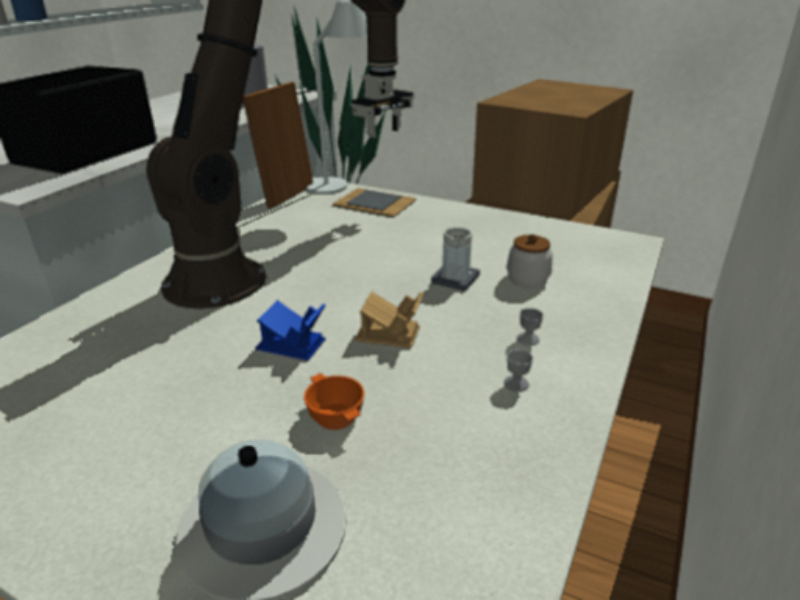

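View pics/top.png

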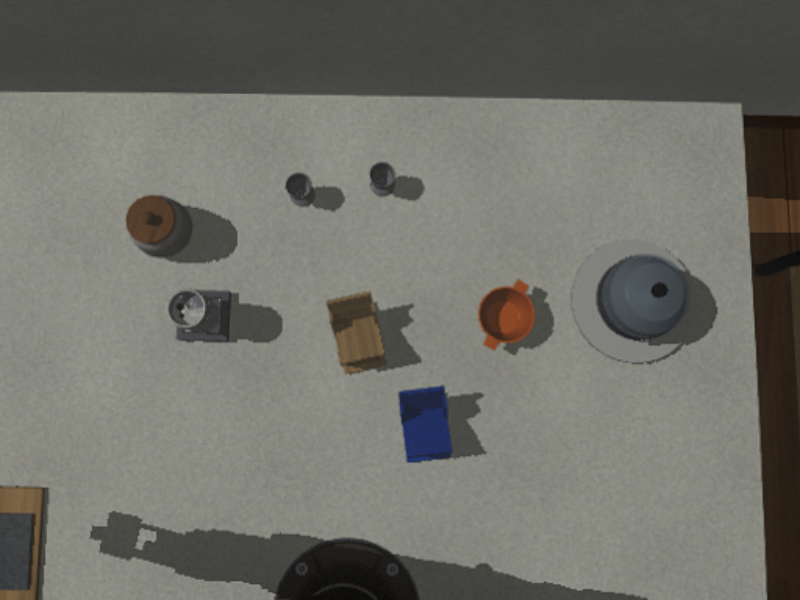

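The wooden rest is at about (358,332) in top and (390,320) in scene. The blue look-alike at (425,425) top is not meant. The jar in its seat is at (190,310) top, the cup at (507,315) and the cooker at (640,300). In the rest, the upright stop is on the far (+x) side. Next I'll measure.

```bash
cat > h.py <<'E'
import numpy as np,cv2
from scipy.spatial.transform import Rotation as R
def rays(s,px):
    p=cv2.undistortPoints(np.asarray(px,np.float64).reshape(-1,1,2),s["mtx"],s["distortion"]).reshape(-1,2)
    return np.c_[p[:,0],-p[:,1],-np.ones(len(p))]
def pose(s,tcp=None):
    if "world_to_cam" in s: return np.linalg.inv(s["world_to_cam"])
    return tcp@s["tool_from_camera"]
def cast(s,px,z,tcp=None):
    T=pose(s,tcp);d=rays(s,px)@T[:3,:3].T;c=T[:3,3]
    return c+d*((z-c[2])/d[:,2])[:,None]
def cloud(s,mask,tcp=None):
    v,u=np.nonzero(mask&(s["range_z"]>0));T=pose(s,tcp)
    return (rays(s,np.c_[u,v])*s["range_z"][v,u][:,None])@T[:3,:3].T+T[:3,3]
def tcpT(o):
    q=o["orientation"];T=np.eye(4);T[:3,:3]=R.from_quat([q[1],q[2],q[3],q[0]]).as_matrix();T[:3,3]=o["tcp_pos"];return T
def hsv(s): return cv2.cvtColor(s["img"],cv2.COLOR_BGR2HSV)
E
python3 - <<'E'
from h import *
np.set_printoptions(precision=4,suppress=True)
t=dict(np.load("t0.npz"));s=dict(np.load("s0.npz"))
for n,im in(("top",t),("scene",s)):
    H=hsv(im);h,sa,v=H[...,0],H[...,1],H[...,2]
    box=np.zeros(h.shape,bool)
    m=(h<14)&(sa>190)&(v>80)
    if n=="top": box[160:250,290:360]=1
    else: box[225:290,180:245]=1
    P=cloud(im,m&box);P=P[P[:,2]>0.046]
    c,r=cv2.minEnclosingCircle(P[:,:2].astype(np.float32));print(n,"cup",len(P),c,r,P[:,2].max())
    box[:]=0
    if n=="top": box[180:245,200:255]=1
    else: box[180:225,225:275]=1
    m=(h>8)&(h<25)&(sa>70)&box
    P=cloud(im,m);print("rest",len(P),P.min(0),P.max(0))
    np.save("rest_"+n,P)
    # seat / jar cloud
    box[:]=0
    if n=="top": box[180:225,100:155]=1
    else: box[140:190,270:310]=1
    P=cloud(im,box);
    Q=P[(P[:,2]>.008)&(P[:,2]<.03)];print("seat",len(Q),cv2.minAreaRect(Q[:,:2].astype(np.float32)))
    Q=P[(P[:,2]>.09)];print("dialtop",len(Q),cv2.minEnclosingCircle(Q[:,:2].astype(np.float32)),np.percentile(Q[:,2],[5,50,95]))
# rest: board plane by RANSAC on top
P=np.vstack([np.load("rest_top.npy"),np.load("rest_scene.npy")])
rng=np.random.default_rng(0)
for k in range(2):
    best=0
    for _ in range(2000):
        a=P[rng.choice(len(P),3,False)];nn=np.cross(a[1]-a[0],a[2]-a[0]);L=np.linalg.norm(nn)
        if L<1e-7: continue
        nn/=L;i=abs((P-a[0])@nn)<.003
        if abs(nn[2])<.3: continue
        if i.sum()>best: best=i.sum();I=i
    Q=P[I];c=Q.mean(0);nn=np.linalg.svd(Q-c)[2][2];nn*=np.sign(nn[2]);print("plane",len(Q),c,nn,Q.min(0),Q.max(0));P=P[~I]
cv2.imwrite("pics/c.png",np.hstack([cv2.resize(t["img"][175:245,95:165],(400,400),interpolation=2),cv2.resize(t["img"][175:245,195:265],(400,400),interpolation=2)]))
E
```

```text
top cup 4 (0.4869571924209595, -0.24152833223342896) 0.026433411985635757 0.054517197718094934
rest 1343 [ 0.4185 -0.0616 -0.0015] [0.5533 0.0377 0.0926]
seat 482 ((0.5204876661300659, 0.28134360909461975), (0.1195143312215805, 0.0935479924082756), 89.11198425292969)
dialtop 569 ((0.5190892815589905, 0.26879358291625977), 0.03418668732047081) [0.0986 0.1063 0.1259]
scene cup 184 (0.5239936709403992, -0.2793240547180176) 0.0642392635345459 0.05370653241129042
rest 1033 [ 0.3661 -0.0649 -0.0047] [0.5544 0.1674 0.086 ]
seat 223 ((0.5212308764457703, 0.26572665572166443), (0.0915316790342331, 0.09367695450782776), 0.10839095711708069)
dialtop 242 ((0.5213217735290527, 0.26702654361724854), 0.036124564707279205) [0.093  0.109  0.1199]
plane 884 [ 0.4772 -0.0156  0.0554] [0.4861 0.1089 0.8671] [ 0.4323 -0.0595  0.0156] [0.5465 0.0295 0.0794]
plane 432 [ 0.528  -0.0044  0.0624] [-0.8215 -0.1877  0.5384] [ 0.491  -0.0511 -0.0008] [0.5544 0.0377 0.0922]
```

View pics/c.png

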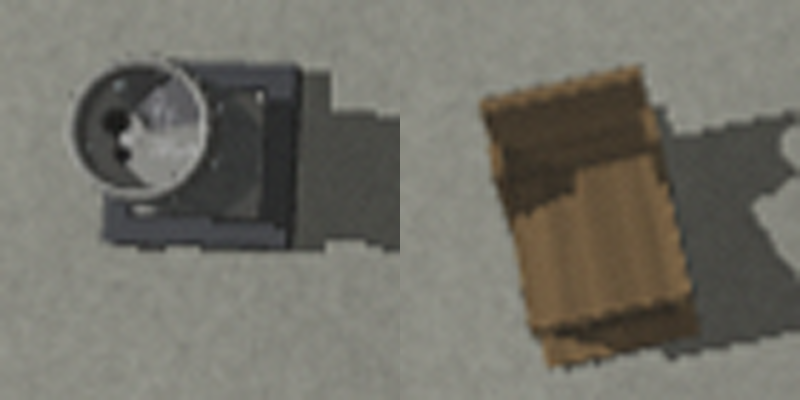

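play_rows([
  {"x": -3.4,"y": -1.86},
  {"x": -3.4,"y": -1.86},
  {"x": -3.4,"y": -1.86},
  {"x": -3.4,"y": -1.86},
  {"x": -3.4,"y": -1.86},
  {"x": -3.4,"y": -1.86},
  {"x": -3.4,"y": -1.86},
  {"x": -3.4,"y": -1.86},
  {"x": -3.4,"y": -1.86},
  {"x": -3.4,"y": -1.86},
])

```text
schema error: expected keys x, y, z, wx, wy, wz
```

```bash
python3 - <<'E'
from h import *
from rig import bot
np.set_printoptions(precision=4,suppress=True)
o=bot.get_obs();w=bot.snapshot("wrist");T=tcpT(o)
print(o["tcp_pos"],o["joint_pos"],w["tool_from_camera"])
np.savez("w1.npz",T=T,**w)
cv2.imwrite("pics/w1.png",cv2.resize(w["img"],(800,600)))
t=dict(np.load("t0.npz"))
print("pig",cast(t,[[158*.64,225*.64]],.06),"cup",cast(t,[[507*.64,315*.64]],.052))
E
```

```text
[0.1466 0.6072 0.2511] [-1.4366  0.4351  0.025   1.574  -0.0116  1.134  -0.0751] [[ 0.0011  0.9551  0.2964  0.081 ]
 [ 1.     -0.001  -0.0004 -0.0002]
 [-0.0001  0.2964 -0.9551 -0.1313]
 [ 0.      0.      0.      1.    ]]
pig [[0.6729 0.3439 0.06  ]] cup [[ 0.5204 -0.2777  0.052 ]]
```

View pics/w1.png

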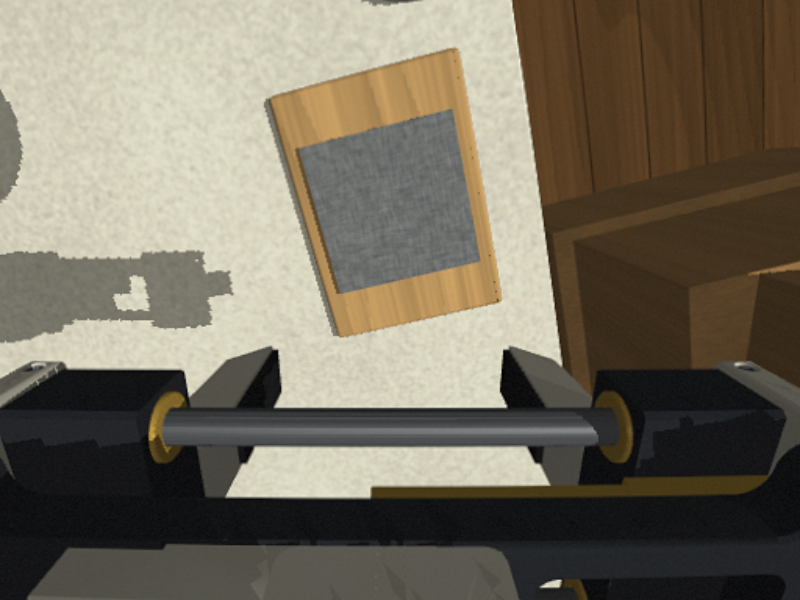

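The camera sees only the board with the grey pad, because the move was refused: every key is required.

play_rows([
  {"x": -3.4,"y": -1.86,"z": 0,"wx": 0,"wy": 0,"wz": 0},
  {"x": -3.4,"y": -1.86,"z": 0,"wx": 0,"wy": 0,"wz": 0},
  {"x": -3.4,"y": -1.86,"z": 0,"wx": 0,"wy": 0,"wz": 0},
  {"x": -3.4,"y": -1.86,"z": 0,"wx": 0,"wy": 0,"wz": 0},
  {"x": -3.4,"y": -1.86,"z": 0,"wx": 0,"wy": 0,"wz": 0},
  {"x": -3.4,"y": -1.86,"z": 0,"wx": 0,"wy": 0,"wz": 0},
  {"x": -3.4,"y": -1.86,"z": 0,"wx": 0,"wy": 0,"wz": 0},
  {"x": -3.4,"y": -1.86,"z": 0,"wx": 0,"wy": 0,"wz": 0},
  {"x": -3.4,"y": -1.86,"z": 0,"wx": 0,"wy": 0,"wz": 0},
  {"x": -3.4,"y": -1.86,"z": 0,"wx": 0,"wy": 0,"wz": 0},
  {"x": -3.4,"y": -1.86,"z": 0,"wx": 0,"wy": 0,"wz": 0},
  {"x": -3.4,"y": -1.86,"z": 0,"wx": 0,"wy": 0,"wz": 0},
])

```text
clock: 1.15
tcp_pos: [0.4919, 0.2933, 0.2517]
orientation: [-0.0, 0.118, 0.993, -0.0]
contact_force: [1.4, -0.1, 0.3]
grip_width: 0.0917
grip_force: 0.0
```

play_rows([
  {"x": -3.4,"y": -1.86,"z": 0,"wx": 0,"wy": 0,"wz": 0},
  {"x": 0,"y": 0,"z": 0,"wx": 0,"wy": 0,"wz": 0.12},
  {"x": 0,"y": 0,"z": 0,"wx": 0,"wy": 0,"wz": 0.12},
  {"x": 0,"y": 0,"z": 0,"wx": 0,"wy": 0,"wz": 0.12},
  {"x": 0,"y": 0,"z": 0,"wx": 0,"wy": 0,"wz": 0},
  {"x": 0,"y": 0,"z": 0,"wx": 0,"wy": 0,"wz": 0},
])

```text
clock: 1.65
tcp_pos: [0.5193, 0.2689, 0.2515]
orientation: [-0.0, 0.292, 0.956, -0.0]
contact_force: [0.2, 0.8, 0.2]
grip_width: 0.0915
grip_force: 0.0
```

```bash
cat > look.py <<'E'
import sys
from h import *
from rig import bot
np.set_printoptions(precision=4,suppress=True)
o=bot.get_obs();w=bot.snapshot("wrist");T=tcpT(o)
print(o["clock"],o["tcp_pos"],o["joint_pos"]);print(T[:3,:3])
np.savez(sys.argv[1]+".npz",T=T,**w)
cv2.imwrite("pics/"+sys.argv[1]+".png",cv2.resize(w["img"],(800,600)))
E
python3 look.py w2
```

```text
1.65 [0.5193 0.2689 0.2515] [-0.7644  0.3716  0.2684  1.6908 -0.1084  1.0944  0.5143]
[[-0.8293  0.5587 -0.0004]
 [ 0.5587  0.8293 -0.0004]
 [ 0.0001 -0.0006 -1.    ]]
```

View pics/w2.png

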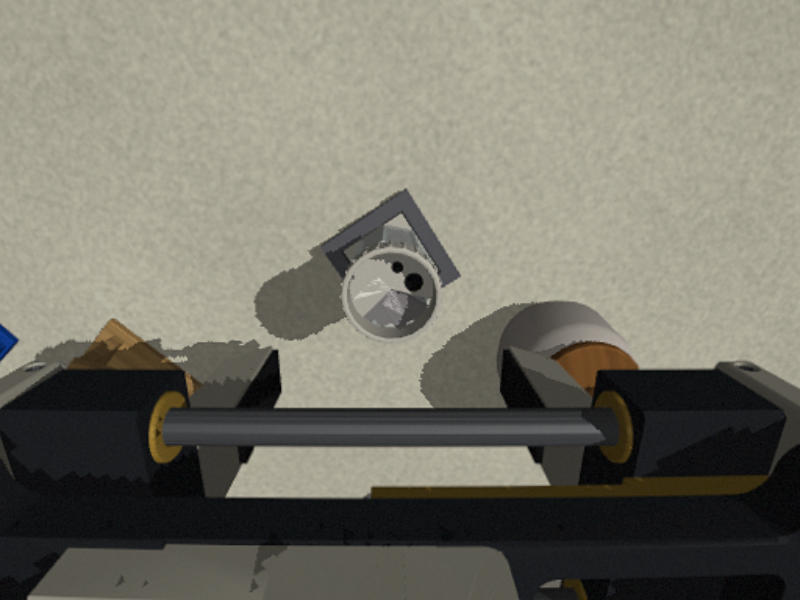

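The wrist view shows the jar dial at (391,295), with small and medium holes at (397,267) and (413,281). The salt pig is at (595,370). I'll enlarge the dial to find its large sector.

```bash
python3 - <<'E'
from h import *
w=dict(np.load("w2.npz"))
c=w["img"][110:225,190:305]
cv2.imwrite("pics/d.png",cv2.resize(np.clip(c*1.3,0,255).astype(np.uint8),(590,590),interpolation=cv2.INTER_CUBIC))
np.set_printoptions(precision=4,suppress=True)
px=np.array([[391,295],[397,267],[413,281]])*.64
print(cast(w,px,.105,w["T"]))
print(cast(w,np.array([[406,190],[460,275],[312,250]])*.64,.016,w["T"]))
# range of disc region per direction about dial axis
P=cloud(w,np.ones((384,512),bool),w["T"]);ctr=np.array([.521,.268])
d=P[:,:2]-ctr;r=np.hypot(*d.T)
a=np.degrees(np.arctan2(d[:,1],d[:,0]))
for k in range(-180,180,20):
    i=(r>.012)&(r<.026)&(a>=k)&(a<k+20)&(P[:,2]>.02);print(k,i.sum(),np.percentile(P[i,2],[10,50,90]) if i.sum() else '')
Q=P[(P[:,2]>.118)&(r<.05)];print(len(Q),cv2.minEnclosingCircle(Q[:,:2].astype(np.float32)),np.median(Q,0))
E
```

```text
[[0.5222 0.2673 0.105 ]
 [0.5081 0.2816 0.105 ]
 [0.5223 0.2853 0.105 ]]
[[0.4748 0.3145 0.016 ]
 [0.5636 0.3141 0.016 ]
 [0.4715 0.2178 0.016 ]]
-180 78 [0.1019 0.1027 0.1037]
-160 77 [0.102  0.1027 0.1035]
-140 76 [0.102  0.1028 0.1038]
-120 75 [0.1019 0.1028 0.1037]
-100 65 [0.1008 0.1026 0.1037]
-80 71 [0.0985 0.0993 0.1   ]
-60 85 [0.0986 0.0995 0.1129]
-40 88 [0.0984 0.0995 0.1143]
-20 83 [0.0985 0.0994 0.106 ]
0 79 [0.0659 0.0993 0.1002]
20 68 [0.0983 0.0992 0.1   ]
40 39 [0.1017 0.1026 0.1034]
60 76 [0.1022 0.1033 0.1041]
80 79 [0.1023 0.1031 0.1045]
100 83 [0.1019 0.1029 0.1037]
120 227 [0.1027 0.317  0.3186]
140 250 [0.1024 0.3171 0.3189]
160 79 [0.1018 0.1028 0.1037]
32907 ((0.5209579467773438, 0.26803261041641235), 0.0500761941075325) [0.498  0.2836 0.3287]
```

View pics/d.png

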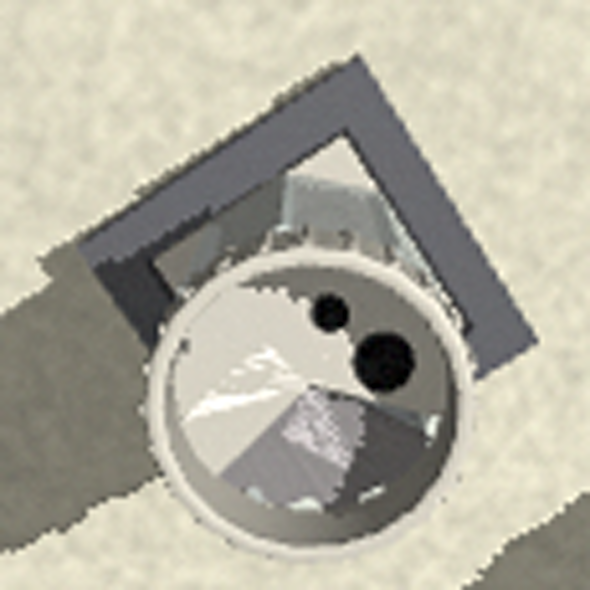

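Depth shows the large sector centred at about -20° in world (z 0.099 seen in -85..40°, disc at 0.103). So the jar's +x is world +y, the dial is at about 0.7 rad and still needs about 1.92 rad CCW. I'll pre-rotate, descend and close.

play_rows([
  {"x": -0.15,"y": 0,"z": 1.0,"wx": 0,"wy": 0,"wz": 0.12},
  {"x": 0,"y": 0,"z": 1,"wx": 0,"wy": 0,"wz": 0.12},
  {"x": 0,"y": 0,"z": 1,"wx": 0,"wy": 0,"wz": 0.12},
  {"x": 0,"y": 0,"z": 1,"wx": 0,"wy": 0,"wz": 0.12},
  {"x": 0,"y": 0,"z": 1,"wx": 0,"wy": 0,"wz": 0.12},
  {"x": 0,"y": 0,"z": 1,"wx": 0,"wy": 0,"wz": 0.12},
  {"x": 0,"y": 0,"z": 0.5,"wx": 0,"wy": 0,"wz": 0.12},
  {"x": 0,"y": 0,"z": 0,"wx": 0,"wy": 0,"wz": 0},
])

```text
clock: 2.37
tcp_pos: [0.5199, 0.268, 0.1855]
orientation: [-0.0, 0.659, 0.752, -0.001]
contact_force: [0.0, -0.3, -0.2]
grip_width: 0.0919
grip_force: 0.0
```

play_rows([
  {"x": 0,"y": 0,"z": 1,"wx": 0,"wy": 0,"wz": 0},
  {"x": 0,"y": 0,"z": 1,"wx": 0,"wy": 0,"wz": 0},
  {"x": 0,"y": 0,"z": 1,"wx": 0,"wy": 0,"wz": 0},
  {"x": 0,"y": 0,"z": 1,"wx": 0,"wy": 0,"wz": 0},
  {"x": 0,"y": 0,"z": 1,"wx": 0,"wy": 0,"wz": 0},
  {"x": 0,"y": 0,"z": 1,"wx": 0,"wy": 0,"wz": 0},
  {"x": 0,"y": 0,"z": 0,"wx": 0,"wy": 0,"wz": 0},
])

```text
clock: 2.95
tcp_pos: [0.5197, 0.2674, 0.1243]
orientation: [-0.0, 0.658, 0.753, -0.002]
contact_force: [0.1, -0.3, -0.1]
grip_width: 0.0918
grip_force: 0.0
```

play_rows([
  {"x": 0,"y": 0,"z": 0,"wx": 0,"wy": 0,"wz": 0},
  {"x": 0,"y": 0,"z": 0,"wx": 0,"wy": 0,"wz": 0},
  {"x": 0,"y": 0,"z": 0,"wx": 0,"wy": 0,"wz": 0},
  {"x": 0,"y": 0,"z": 0,"wx": 0,"wy": 0,"wz": 0},
  {"x": 0,"y": 0,"z": 0,"wx": 0,"wy": 0,"wz": 0},
  {"x": 0,"y": 0,"z": 0,"wx": 0,"wy": 0,"wz": 0},
  {"x": 0,"y": 0,"z": 0,"wx": 0,"wy": 0,"wz": 0},
  {"x": 0,"y": 0,"z": 0,"wx": 0,"wy": 0,"wz": 0},
], jaw=0.3)

```text
clock: 3.62
tcp_pos: [0.5208, 0.2681, 0.1272]
orientation: [-0.0, 0.658, 0.753, 0.0]
contact_force: [-2.2, -0.6, 5.6]
grip_width: 0.0665
grip_force: 30.0
```

```bash
python3 -c "
from rig import bot
o=bot.get_obs();print(o)"
```

```text
{'clock': 3.6167, 'joint_pos': array([-0.85782074,  0.5229896 ,  0.41610326,  1.83690195, -0.27545854,
        0.83818692, -0.17140464]), 'qd': array([0.00135375, 0.00113966, 0.00348431, 0.00025412, 0.00026242,
       0.00076041, 0.00185842]), 'effort': array([ 4.33290275e-01, -6.05296254e+01,  7.47828484e+00, -2.46172678e+01,
       -1.07585001e-02, -9.24716312e-01, -4.48501774e-02]), 'tcp_pos': array([0.52081299, 0.26807974, 0.12716179]), 'orientation': array([-8.93904588e-05,  6.58166395e-01,  7.52872458e-01,  2.23723848e-04]), 'contact_force': array([-2.18067197, -0.6252074 ,  5.58296018]), 'wrist_torque': array([-0.17559184,  0.55914218,  0.04160769]), 'grip_force': 30.001001358032227, 'grip_width': 0.06652675710499359}
```

play_rows([
  {"x": 0,"y": 0,"z": 0,"wx": 0,"wy": 0,"wz": -0.12},
  {"x": 0,"y": 0,"z": 0,"wx": 0,"wy": 0,"wz": -0.12},
  {"x": 0,"y": 0,"z": 0,"wx": 0,"wy": 0,"wz": -0.12},
  {"x": 0,"y": 0,"z": 0,"wx": 0,"wy": 0,"wz": -0.12},
  {"x": 0,"y": 0,"z": 0,"wx": 0,"wy": 0,"wz": -0.12},
  {"x": 0,"y": 0,"z": 0,"wx": 0,"wy": 0,"wz": -0.12},
  {"x": 0,"y": 0,"z": 0,"wx": 0,"wy": 0,"wz": -0.12},
  {"x": 0,"y": 0,"z": 0,"wx": 0,"wy": 0,"wz": -0.12},
  {"x": 0,"y": 0,"z": 0,"wx": 0,"wy": 0,"wz": -0.12},
  {"x": 0,"y": 0,"z": 0,"wx": 0,"wy": 0,"wz": -0.12},
  {"x": 0,"y": 0,"z": 0,"wx": 0,"wy": 0,"wz": -0.12},
  {"x": 0,"y": 0,"z": 0,"wx": 0,"wy": 0,"wz": -0.12},
])

```text
clock: 4.62
tcp_pos: [0.5214, 0.2691, 0.127]
orientation: [0.001, -0.005, 1.0, 0.001]
contact_force: [0.8, 1.8, 0.2]
grip_width: 0.066
grip_force: 30.0
```

play_rows([
  {"x": 0,"y": 0,"z": 0,"wx": 0,"wy": 0,"wz": -0.06},
  {"x": 0,"y": 0,"z": 0,"wx": 0,"wy": 0,"wz": -0.06},
  {"x": 0,"y": 0,"z": 0,"wx": 0,"wy": 0,"wz": -0.06},
  {"x": 0,"y": 0,"z": 0,"wx": 0,"wy": 0,"wz": -0.06},
  {"x": 0,"y": 0,"z": 0,"wx": 0,"wy": 0,"wz": 0},
  {"x": 0,"y": 0,"z": 0,"wx": 0,"wy": 0,"wz": 0},
])

```text
clock: 5.12
tcp_pos: [0.5212, 0.2687, 0.127]
orientation: [0.001, -0.12, 0.993, 0.001]
contact_force: [-0.0, 4.0, 0.9]
grip_width: 0.0665
grip_force: 30.0
```

```bash
python3 -c "
from rig import bot
o=bot.get_obs();print(o)"
```

```text
{'clock': 5.1167, 'joint_pos': array([-0.54108856,  0.50218737, -0.03596739,  1.80830773,  0.02247791,
        0.82994389,  1.22440889]), 'qd': array([-5.74575216e-03, -1.77736837e-04,  7.62143420e-03, -3.08534462e-05,
       -3.64046793e-03, -3.56454646e-04, -1.36625252e-02]), 'effort': array([  1.62741199, -64.97560501,   1.5944767 , -23.91396224,
         1.00743648,   0.94214067,   0.41740095]), 'tcp_pos': array([0.52117705, 0.26870231, 0.12700224]), 'orientation': array([ 5.40065632e-04, -1.20395508e-01,  9.92725636e-01,  6.64636363e-04]), 'contact_force': array([-0.01208499,  4.03693732,  0.92895346]), 'wrist_torque': array([ 1.13856269,  0.02793757, -0.07068827]), 'grip_force': 29.999902993440628, 'grip_width': 0.06649104280285718}
```

play_rows([
  {"x": 0,"y": 0,"z": 0,"wx": 0,"wy": 0,"wz": -0.05},
  {"x": 0,"y": 0,"z": 0,"wx": 0,"wy": 0,"wz": -0.05},
  {"x": 0,"y": 0,"z": 0,"wx": 0,"wy": 0,"wz": -0.05},
  {"x": 0,"y": 0,"z": 0,"wx": 0,"wy": 0,"wz": -0.05},
  {"x": 0,"y": 0,"z": 0,"wx": 0,"wy": 0,"wz": -0.04},
  {"x": 0,"y": 0,"z": 0,"wx": 0,"wy": 0,"wz": -0.03},
  {"x": 0,"y": 0,"z": 0,"wx": 0,"wy": 0,"wz": 0},
  {"x": 0,"y": 0,"z": 0,"wx": 0,"wy": 0,"wz": 0},
])

```text
clock: 5.78
tcp_pos: [0.5205, 0.2697, 0.127]
orientation: [0.0, -0.253, 0.968, 0.001]
contact_force: [-0.9, 6.8, 1.3]
grip_width: 0.0662
grip_force: 30.0
```

```bash
python3 -c "
from rig import bot
o=bot.get_obs();print(o)"
```

```text
{'clock': 5.7833, 'joint_pos': array([-0.49171571,  0.50530555, -0.10705593,  1.80383051,  0.06710914,
        0.83459685,  1.45136537]), 'qd': array([-2.54317956e-03,  4.27277212e-04,  2.14364380e-03,  1.66770273e-05,
       -1.35196046e-04,  5.39994321e-04, -4.31897318e-03]), 'effort': array([  3.01740177, -64.99684811,   2.1849592 , -23.91335964,
         2.1992594 ,   0.93153734,   0.58626104]), 'tcp_pos': array([0.52049662, 0.26965059, 0.12704525]), 'orientation': array([ 3.36310443e-04, -2.52764451e-01,  9.67527055e-01,  1.19038043e-03]), 'contact_force': array([-0.88226944,  6.7888136 ,  1.27854013]), 'wrist_torque': array([ 1.69578074,  0.60492529, -0.4717784 ]), 'grip_force': 30.00043635140173, 'grip_width': 0.06624087543534113}
```

play_rows([
  {"x": 0,"y": 0,"z": 0,"wx": 0,"wy": 0,"wz": -0.03},
  {"x": 0,"y": 0,"z": 0,"wx": 0,"wy": 0,"wz": -0.03},
  {"x": 0,"y": 0,"z": 0,"wx": 0,"wy": 0,"wz": 0},
  {"x": 0,"y": 0,"z": 0,"wx": 0,"wy": 0,"wz": 0},
])

```text
clock: 6.12
tcp_pos: [0.5213, 0.2701, 0.1274]
orientation: [0.001, -0.281, 0.96, 0.002]
contact_force: [0.9, 7.2, 1.5]
grip_width: 0.0659
grip_force: 30.0
```

```bash
python3 -c "
from rig import bot
o=bot.get_obs();print(o['orientation'],o['wrist_torque'],o['contact_force'])"
```

```text
[ 0.00128471 -0.28107902  0.95968248  0.00157462] [ 1.96319312  0.08737263 -1.07007795] [0.8580311  7.18870468 1.47429175]
```

play_rows([
  {"x": 0,"y": 0,"z": 0,"wx": 0,"wy": 0,"wz": 0},
  {"x": 0,"y": 0,"z": 0,"wx": 0,"wy": 0,"wz": 0},
  {"x": 0,"y": 0,"z": 0,"wx": 0,"wy": 0,"wz": 0},
  {"x": 0,"y": 0,"z": 0,"wx": 0,"wy": 0,"wz": 0},
  {"x": 0,"y": 0,"z": -2.5,"wx": 0,"wy": 0,"wz": 0},
  {"x": 0,"y": 0,"z": -3.5,"wx": 0,"wy": 0,"wz": 0},
  {"x": 0,"y": 0,"z": -3.5,"wx": 0,"wy": 0,"wz": 0},
  {"x": 0,"y": 0,"z": -3,"wx": 0,"wy": 0,"wz": 0},
  {"x": 0,"y": 0,"z": 0,"wx": 0,"wy": 0,"wz": 0},
  {"x": 0,"y": 0,"z": 0,"wx": 0,"wy": 0,"wz": 0},
], jaw=1)

```text
clock: 6.95
tcp_pos: [0.5216, 0.2681, 0.2535]
orientation: [0.002, -0.282, 0.959, 0.0]
contact_force: [-0.4, -1.0, -0.8]
grip_width: 0.0915
grip_force: 0.0
```

```bash
python3 look.py w3; cat > kin.py <<'E'
from h import *
w=dict(np.load("w3.npz"));T=w["T"]
np.set_printoptions(precision=4,suppress=True)
P=cloud(w,np.ones((384,512),bool),T)
r0=np.hypot(*(P[:,:2]-[.521,.268]).T);Q=P[(P[:,2]>.118)&(P[:,2]<.13)&(r0<.05)];c=cv2.minEnclosingCircle(Q[:,:2].astype(np.float32));print(c)
d=P[:,:2]-np.array(c[0]);r=np.hypot(*d.T);a=np.degrees(np.arctan2(d[:,1],d[:,0]))%360
for k in range(0,360,15):
    i=(r>.014)&(r<.025)&(a>=k)&(a<k+15)&(P[:,2]<.13);print(k,i.sum(),np.percentile(P[i,2],[10,50,90]) if i.sum() else '')
E
python3 kin.py
```

```text
6.95 [0.5216 0.2681 0.2535] [-0.474   0.3754 -0.1263  1.662   0.0524  1.1039  1.5281]
[[-0.8406 -0.5416  0.0032]
 [-0.5416  0.8406  0.0015]
 [-0.0036 -0.0005 -1.    ]]
((0.5187689661979675, 0.2693593502044678), 0.03401440382003784)
0 42 [0.1023 0.103  0.1037]
15 40 [0.1019 0.1028 0.1035]
30 15 [0.0271 0.1023 0.1032]
45 17 [0.0269 0.0289 0.0301]
60 12 [0.0124 0.0257 0.0283]
75 3 [0.0119 0.0119 0.0127]
90 0 
105 0 
120 0 
135 0 
150 39 [0.1019 0.1026 0.1036]
165 49 [0.102  0.103  0.1042]
180 49 [0.1021 0.1033 0.1041]
195 51 [0.1022 0.103  0.1041]
210 47 [0.1021 0.1027 0.1035]
225 49 [0.1021 0.1027 0.1038]
240 48 [0.1022 0.1031 0.1041]
255 45 [0.102  0.1027 0.1035]
270 46 [0.102  0.1027 0.1036]
285 51 [0.1019 0.1029 0.1039]
300 44 [0.102  0.1028 0.1036]
315 46 [0.1019 0.1026 0.1034]
330 46 [0.1019 0.1028 0.1034]
345 45 [0.1019 0.1028 0.1036]
```

The dial is fully open (sector 33–150°, centred on +y = jar x) with eggs visible at z≈0.027. Next I'll fit a small kinematic model from the poses read, to check that the sideways grasp is reachable.

```bash
cat > fk.py <<'E'
import numpy as np, itertools
from scipy.optimize import least_squares
from scipy.spatial.transform import Rotation as R
D=[([-1.43659876,.43522561,.02498049,1.57411428,-.01155875,1.13398685,-.07508024],[.14657682,.6070779,.25093676],[0,.11814,.992996,-.000795]),
([-.7644,.3716,.2684,1.6908,-.1084,1.0944,.5143],[.5193,.2689,.2515],[0,.292,.956,0]),
([-.85782074,.5229896,.41610326,1.83690195,-.27545854,.83818692,-.17140464],[.52081299,.26807974,.12716179],[-8.9e-5,.658166,.752872,2.2e-4]),
([-.54108856,.50218737,-.03596739,1.80830773,.02247791,.82994389,1.22440889],[.52117705,.26870231,.12700224],[5.4e-4,-.120396,.992726,6.6e-4]),
([-.49171571,.50530555,-.10705593,1.80383051,.06710914,.83459685,1.45136537],[.52049662,.26965059,.12704525],[3.36e-4,-.252764,.967527,1.19e-3]),
([-.474,.3754,-.1263,1.662,.0524,1.1039,1.5281],[.5216,.2681,.2535],[.002,-.282,.959,0])]
try: D+=[tuple(map(list,x)) for x in np.load("more.npy",allow_pickle=True)]
except Exception: pass
ax=lambda a,t:R.from_euler(a,t)
def fk(q,p,s):
    y0,h,a,e,f,b,c,wx,y7=p
    r=ax('z',y0+s[0]*q[0])*ax('y',q[1]);x=np.array([0,0,h])
    r=r*ax('z',s[1]*q[2]);x=x+r.apply([e,0,a]);r=r*ax('y',q[3]);x=x+r.apply([f,0,b])
    r=r*ax('z',s[2]*q[4])*ax('y',q[5]);x=x+r.apply([wx,0,c]);r=r*ax('z',s[3]*q[6]+y7)
    return r,x
def res(p,s):
    o=[]
    for q,x,w in D:
        r,t=fk(q,p,s);wr=R.from_quat([w[1],w[2],w[3],w[0]])
        o+=list((t-x)*10)+list((r.inv()*wr).as_rotvec()*2)
    return np.r_[o,(p[3:5]-[0,0])*.05,p[7]*.05,(p[2]-.35)*.05,(p[5]-.35)*.05]
def fit():
    best=None
    for s in itertools.product([1,-1],repeat=4):
        for y7 in(0,np.pi/2,np.pi,-np.pi/2):
          for y0 in (0,np.pi/2,np.pi,-np.pi/2):
            g=least_squares(res,[y0,.3,.35,0,0,.35,.2,0,y7],args=(s,))
            if best is None or g.cost<best[0]: best=(g.cost,s,g.x,np.abs(res(g.x,s)[:-5].reshape(-1,6)).max(0))
    return best
if __name__=="__main__":
    np.set_printoptions(precision=4,suppress=True)
    b=fit();print(b);np.savez("fk.npz",s=b[1],p=b[2])
E
python3 fk.py
```

```text
(np.float64(0.003622910174887868), (-1, -1, -1, -1), array([-0.0879, -1.3674,  0.5276,  0.0752, -0.0153,  0.3942, -1.3226,
        0.0311,  1.483 ]), array([0.0388, 0.0273, 0.0254, 0.0012, 0.0007, 0.0006]))
```

```bash
cat > ik.py <<'E'
from fk import *
lo=np.array([-2.62,-.44,-1.27,.08,-1.32,.12,-2.74]);hi=np.array([2.62,2.09,1.32,2.57,4.46,2,2.74])
def ik(Rm,x,p,s,n=60,seed=0):
    rng=np.random.default_rng(seed);out=[];tr=R.from_matrix(Rm)
    def f(q):
        r,t=fk(q,p,s);return np.r_[(t-x)*5,(r.inv()*tr).as_rotvec()]
    for _ in range(n):
        g=least_squares(f,rng.uniform(lo,hi),bounds=(lo,hi))
        out.append((g.cost,g.x))
    return sorted(out,key=lambda t:t[0])
E
cat > t.py <<'E'
from ik import *
np.set_printoptions(precision=3,suppress=True)
z=np.load("fk.npz");s=z["s"]
t=np.radians(10);Z=np.array([0,np.cos(t),-np.sin(t)]);X=np.array([0,np.sin(t),np.cos(t)]);Rm=np.c_[X,np.cross(Z,X),Z]
P0=np.array([.521,.268,.060])-.006*Z
import fk as F
for c in(.2,.3):
    def rr(p): 
        pp=np.r_[p[:6],c,p[6:]];return res(pp,s)
    g=least_squares(rr,np.delete(z["p"],6)*0+[-.088,c-.05,.4,0,0,.4,0,1.48]);p=np.r_[g.x[:6],c,g.x[6:]];print(c,p,g.cost)
    for dz in(0,.2):
        for r in ik(Rm,P0+[0,0,dz],p,s)[:4]: print(dz,r)
E
python3 t.py
```

```text
0.2 [-0.089  0.148  0.543  0.063 -0.006  0.402  0.2    0.029  1.482] 0.005707349888125604
0 (np.float64(3.9666108393139464e-26), array([ 0.532,  1.228, -1.046,  2.093, -1.173,  0.481,  1.099]))
0 (np.float64(6.7301170751383e-20), array([ 0.618,  1.419, -1.269,  2.064, -0.578,  0.28 ,  0.554]))
0 (np.float64(1.6723902898636195e-19), array([ 0.488,  1.163, -0.965,  2.099, -1.27 ,  0.568,  1.173]))
0 (np.float64(1.936661626792767e-18), array([ 0.458,  1.126, -0.914,  2.101, -1.316,  0.622,  1.205]))
0.2 (np.float64(3.1862943262586243e-21), array([ 0.481,  0.683, -0.946,  2.049, -1.317,  0.855,  0.786]))
0.2 (np.float64(3.2546295374630397e-21), array([ 0.48 ,  0.682, -0.945,  2.049, -1.318,  0.856,  0.787]))
0.2 (np.float64(1.852843120739351e-20), array([ 0.556,  0.763, -1.085,  2.045, -1.235,  0.744,  0.734]))
0.2 (np.float64(5.863801546208858e-19), array([-0.962,  0.764,  1.086,  2.049,  4.45 ,  1.988,  0.781]))
0.3 [-0.089  0.247  0.544  0.062 -0.006  0.402  0.3    0.029  1.482] 0.005990143840676765
0 (np.float64(1.1104238102588403e-20), array([ 0.413,  1.113, -0.552,  2.064, -1.254,  0.932,  1.306]))
0 (np.float64(7.55930548997888e-20), array([ 0.757,  1.479, -1.116,  2.027, -0.454,  0.454,  0.608]))
0 (np.float64(1.6216997786553964e-19), array([ 0.794,  1.568, -1.222,  2.021, -0.128,  0.421,  0.293]))
0 (np.float64(1.214296178795002e-18), array([ 0.324,  1.071, -0.433,  2.066, -1.319,  1.038,  1.346]))
0.2 (np.float64(2.2891053576629918e-20), array([ 0.381,  0.688, -0.531,  2.102, -1.306,  1.137,  0.997]))
0.2 (np.float64(1.4977398012500462e-18), array([ 0.425,  0.706, -0.593,  2.101, -1.286,  1.097,  0.983]))
0.2 (np.float64(7.616278204192216e-18), array([ 0.351,  0.678, -0.489,  2.103, -1.319,  1.162,  1.005]))
0.2 (np.float64(9.340473980785329e-18), array([ 0.793,  1.095, -1.261,  2.074, -0.75 ,  0.583,  0.526]))
```

```bash
cat > rest.py <<'E'
from h import *
np.set_printoptions(precision=4,suppress=True)
for names in(["top"],["scene"],["top","scene"]):
    P=np.vstack([np.load(f"rest_{n}.npy") for n in names])
    n=np.array([.4861,.1089,.8671]);n/=np.linalg.norm(n)
    for _ in range(5):
        i=abs((P-[.4772,-.0156,.0554])@n)<.02 if _==0 else abs((P-c)@n)<.003
        Q=P[i]
        if _==0: c=np.array([.4772,-.0156,.0554])
        else: c=Q.mean(0);n=np.linalg.svd(Q-c)[2][2];n*=np.sign(n[2])
    hz=np.array([-n[0],-n[1],0]);hz/=np.linalg.norm(hz)
    Z=hz-n*(hz@n);Z/=np.linalg.norm(Z);X=-n;Y=np.cross(Z,X)
    a=(P-c)@Z;b=(P-c)@Y;h=(P-c)@n
    on=abs(h)<.003
    # robust lateral extents, upper end of board, stop face
    print(names,"n",n,"tilt",np.degrees(np.arccos(n[2])),"yaw",np.degrees(np.arctan2(n[1],n[0])))
    print("board z ext",np.percentile(a[on],[1,99]),"y ext",np.percentile(b[on],[1,50,99]))
    st=(h>.008)&(h<.07)&(a<-.02);print("stop",st.sum(),"z",np.percentile(a[st],[5,25,50,75,95]),"y",np.percentile(b[st],[1,99]),"h",h[st].max())
    hist=np.histogram(a[st],np.arange(-.09,0,.004));print(hist[0])
    print("c",c,"Z",Z,"Y",Y)
E
python3 rest.py
cat > t2.py <<'E'
from ik import *
np.set_printoptions(precision=3,suppress=True)
z=np.load("fk.npz");s=z["s"]
n=np.array([.486,.109,.867]);n/=np.linalg.norm(n);hz=-n*[1,1,0];hz/=np.linalg.norm(hz);Zr=hz-n*(hz@n);Zr/=np.linalg.norm(Zr)
def tool(jx,jz,th):
    t=np.radians(th);Z=np.cos(t)*jx-np.sin(t)*jz;X=np.sin(t)*jx+np.cos(t)*jz;return np.c_[X,np.cross(Z,X),Z]
k=np.array([0,0,1.]);cs={}
for name,az,pos in(("seat+x",0,[.52,.268,.058]),("tbl",20,[.6,.17,.052])):
    a=np.radians(az);cs[name]=(tool(np.array([np.cos(a),np.sin(a),0]),k,10),pos)
cs["rest"]=(tool(-n,Zr,10),[.485,-.012,.085])
h=np.array([np.cos(np.radians(192.6)),np.sin(np.radians(192.6)),0])
for tip in(90,120,135):
    a=np.radians(tip);jz=np.cos(a)*k+np.sin(a)*h;jx=np.cos(a)*h-np.sin(a)*k
    cs[f"pour{tip}"]=(tool(jx,jz,10),np.array([.52,-.278,.17])-.06*h)
    cs[f"pour{tip}L"]=(tool(np.cos(a)*np.array([0,-1,0])-np.sin(a)*k,np.cos(a)*k+np.sin(a)*np.array([0,-1,0]),10),[.52,-.218,.17])
for c in(.2,.3):
    g=least_squares(lambda p:res(np.r_[p[:6],c,p[6:]],s),[-.088,c-.05,.4,0,0,.4,0,1.48]);p=np.r_[g.x[:6],c,g.x[6:]]
    for kx,(Rm,x) in cs.items():
        r=ik(Rm,np.array(x)-.006*Rm[:,2],p,s,16)
        print(c,kx,"%.1e"%r[0][0],r[0][1],r[1][1])
E
python3 t2.py
```

```text
['top'] n [0.4903 0.1176 0.8636] tilt 30.27853737051587 yaw 13.483328943667926
board z ext [-0.0445  0.0426] y ext [-0.0372 -0.0002  0.0379]
stop 401 z [-0.0462 -0.044  -0.0428 -0.0415 -0.0256] y [-0.0385  0.0383] h 0.06606334331195768
[  0   0   0   0   0   0   0   0   0   0  23 241  98   4   5   9  18   3
   0   0   0   0]
c [ 0.4758 -0.0148  0.0572] Z [-0.8398 -0.2014  0.5042] Y [ 0.2332 -0.9724  0.    ]
['scene'] n [0.4883 0.1166 0.8648] tilt 30.137759822892875 yaw 13.434211043643543
board z ext [-0.0699  0.0437] y ext [-0.039   0.      0.0384]
stop 199 z [-0.0449 -0.0399 -0.0377 -0.0289 -0.0215] y [-0.0404  0.0399] h 0.06412261260847808
[ 0  0  0  0  0  0  0  0  0  0  4 26 66 22 24 23 21 13  0  0  0  0]
c [ 0.4806 -0.0161  0.0515] Z [-0.8412 -0.2009  0.5021] Y [ 0.2323 -0.9726  0.    ]
['top', 'scene'] n [0.4927 0.1182 0.8621] tilt 30.443459994486133 yaw 13.48673494758216
board z ext [-0.0716  0.0445] y ext [-0.0378  0.0003  0.0391]
stop 603 z [-0.0461 -0.0423 -0.0404 -0.0383 -0.0252] y [-0.0392  0.0413] h 0.06726068084516605
[  0   0   0   0   0   0   0   0   0   4  29 140 292 
[... 1603 characters left out ...]
3 -0.626  1.749  0.272  0.826  1.91 ] [ 0.847  0.53  -0.655  1.749  0.294  0.83   1.891]
0.3 pour90L 4.2e-20 [ 0.286  0.454  0.153  1.778 -0.258  1.016 -2.568] [ 0.492  0.454 -0.134  1.776 -0.117  0.996 -2.704]
0.3 pour120 1.1e-23 [ 1.421  0.704 -1.231  2.095  0.757  0.269  1.583] [ 1.427  0.715 -1.248  2.098  0.809  0.279  1.533]
0.3 pour120L 2.2e-17 [ 1.068  0.78  -0.786  1.611 -0.103  1.26  -2.736] [ 1.071  0.782 -0.792  1.611 -0.099  1.259 -2.74 ]
0.3 pour135 2.1e-17 [ 1.54   0.874 -1.268  2.337  2.9    0.2   -0.385] [ 1.409  0.697 -0.935  2.304  4.152  0.31  -1.649]
0.3 pour135L 2.9e-16 [ 0.962  0.829 -0.522  1.543 -0.395  1.443 -2.493] [ 0.263  0.858  0.626  1.565 -0.918  1.825 -1.974]
```

play_rows([
  {"x": 0,"y": 0,"z": -2,"wx": 0.12,"wy": 0,"wz": 0},
  {"x": 0,"y": 0,"z": 0,"wx": 0.12,"wy": 0,"wz": 0},
  {"x": 0,"y": 0,"z": 0,"wx": 0.12,"wy": 0,"wz": 0},
  {"x": 0,"y": 0,"z": 0,"wx": 0.12,"wy": 0,"wz": 0},
  {"x": 0,"y": 0,"z": 0,"wx": 0.12,"wy": 0,"wz": 0},
  {"x": 0,"y": 0,"z": 0,"wx": 0,"wy": 0,"wz": 0},
  {"x": 0,"y": 0,"z": 0,"wx": 0,"wy": 0,"wz": 0},
])

```text
clock: 7.58
tcp_pos: [0.5191, 0.2691, 0.2692]
orientation: [0.082, -0.273, 0.916, -0.283]
contact_force: [0.4, -0.7, 0.1]
grip_width: 0.0917
grip_force: 0.0
```

```bash
cat > rec.py <<'E'
import numpy as np,os
from rig import bot
o=bot.get_obs();L=list(np.load("more.npy",allow_pickle=True)) if os.path.exists("more.npy") else []
L.append(np.array([o["joint_pos"],o["tcp_pos"],o["orientation"]],dtype=object));a=np.empty((len(L),3),object)
for i,x in enumerate(L):
    for j in range(3):a[i,j]=list(x[j])
np.save("more.npy",a,allow_pickle=True);print(o["clock"],np.round(o["joint_pos"],3),np.round(o["tcp_pos"],4))
E
python3 rec.py; python3 fk.py
```

```text
7.5833 [-0.888  0.431 -0.013  1.692  0.593  1.291  1.002] [0.5191 0.2691 0.2692]
(np.float64(0.02127979729605275), (-1, -1, -1, -1), array([-0.0892,  0.2794,  0.5557,  0.0522,  0.0029,  0.4076,  0.3379,
        0.0226,  1.4839]), array([0.1122, 0.0405, 0.0495, 0.0053, 0.1003, 0.0265]))
```

play_rows([
  {"x": 0,"y": 0,"z": 0,"wx": -0.12,"wy": 0.12,"wz": 0},
  {"x": 0,"y": 0,"z": 0,"wx": -0.12,"wy": 0.12,"wz": 0},
  {"x": 0,"y": 0,"z": 0,"wx": -0.12,"wy": 0.12,"wz": 0},
  {"x": 0,"y": 0,"z": 0,"wx": -0.12,"wy": 0.12,"wz": 0},
  {"x": 0,"y": 0,"z": 0,"wx": -0.12,"wy": 0.12,"wz": 0},
  {"x": 0,"y": 0,"z": 0,"wx": 0,"wy": 0,"wz": 0},
  {"x": 0,"y": 0,"z": 0,"wx": 0,"wy": 0,"wz": 0},
])

```text
clock: 8.17
tcp_pos: [0.5235, 0.2643, 0.2709]
orientation: [-0.179, -0.21, 0.953, -0.128]
contact_force: [0.1, -0.3, 0.4]
grip_width: 0.0916
grip_force: 0.0
```

```bash
python3 rec.py; python3 fk.py
```

```text
8.1667 [-0.596  0.616 -0.033  1.298  0.11   1.662  1.363] [0.5235 0.2643 0.2709]
(np.float64(0.0247338190740794), (-1, -1, -1, -1), array([-0.0894,  0.2779,  0.5557,  0.0419,  0.0001,  0.4148,  0.339 ,
        0.0208,  1.4844]), array([0.111 , 0.0452, 0.0497, 0.0717, 0.1006, 0.0249]))
```

```bash
cat > t3.py <<'E'
from ik import *
from t2h import tool
np.set_printoptions(precision=2,suppress=True)
z=np.load("fk.npz");s=z["s"];p=z["p"];k=np.array([0,0,1.])
L=[("seat",.52,.268,.056+.002)]+[("t",x,y,.052) for x,y in((.45,.3),(.4,.4),(.5,.4),(.45,.5),(.35,.5),(.6,.15),(.4,.2),(.62,.25))]
for n,x,y,zz in L:
  for az in range(-150,181,30):
    a=np.radians(az);Rm=tool(np.array([np.cos(a),np.sin(a),0]),k,10)
    t=np.array([x,y,zz])-.006*Rm[:,2];w=t-p[6]*Rm[:,2]
    if w[0]<.1 and abs(w[1])<.3: continue
    r=[q for c,q in ik(Rm,t,p,s,14) if c<1e-8]
    if r:
        m=[np.min(np.minimum(q-lo,hi-q)) for q in r];i=int(np.argmax(m));print(n,x,y,az,"m %.2f"%m[i],r[i],"wrist",w)
E
sed -n '/^def tool/,/^    t=/p' t2.py > t2h.py; sed -i '1i import numpy as np' t2h.py; cat t2h.py; time python3 t3.py
```

```text
import numpy as np
def tool(jx,jz,th):
    t=np.radians(th);Z=np.cos(t)*jx-np.sin(t)*jz;X=np.sin(t)*jx+np.cos(t)*jz;return np.c_[X,np.cross(Z,X),Z]
Still running in the background as job /tmp/bash_jobs.1000/5ee0140c584e (pid 1014). You'll get a notice when it ends.
```

```bash
J=/tmp/bash_jobs.1000/5ee0140c584e; cat $J/stdout; kill -- -$(cat $J/pid)
```

```text
import numpy as np
def tool(jx,jz,th):
    t=np.radians(th);Z=np.cos(t)*jx-np.sin(t)*jz;X=np.sin(t)*jx+np.cos(t)*jz;return np.c_[X,np.cross(Z,X),Z]
```

```bash
cat > ik2.py <<'E'
import numpy as np
from scipy.optimize import least_squares
lo=np.array([-2.62,-.44,-1.27,.08,-1.32,.12,-2.74]);hi=np.array([2.62,2.09,1.32,2.57,4.46,2,2.74])
z=np.load("fk.npz");P=z["p"];S=z["s"]
def rz(t):c,s=np.cos(t),np.sin(t);return np.array([[c,-s,0],[s,c,0],[0,0,1]])
def ry(t):c,s=np.cos(t),np.sin(t);return np.array([[c,0,s],[0,1,0],[-s,0,c]])
def fk(q):
    y0,h,a,e,f,b,c,wx,y7=P
    r=rz(y0-q[0])@ry(q[1])@rz(-q[2]);x=np.array([0,0,h])+r@[e,0,a];el=x
    r=r@ry(q[3]);x=x+r@[f,0,b];r=r@rz(-q[4])@ry(q[5]);x=x+r@[wx,0,c];return r@rz(-q[6]+y7),x,el
def ik(Rm,x,q0,mid=.01):
    def f(q):
        r,t,_=fk(q);D=r.T@Rm
        return np.r_[(t-x)*10,np.array([D[2,1]-D[1,2],D[0,2]-D[2,0],D[1,0]-D[0,1]]),max(0,1-np.trace(D)), mid*(q-q0)]
    g=least_squares(f,np.clip(q0,lo+.01,hi-.01),bounds=(lo,hi),max_nfev=60)
    r,t,_=fk(g.x);return np.linalg.norm(t-x)*1000,np.degrees(np.arccos(np.clip((np.trace(r.T@Rm)-1)/2,-1,1))),g.x
E
cat > t4.py <<'E'
from ik2 import *
from t2h import tool
np.set_printoptions(precision=2,suppress=True)
k=np.array([0,0,1.])
for x,y,zz,azs in((.52,.268,.058,(90,-90,180)),(.45,.42,.052,(60,90,120,-90)),(.35,.5,.052,(90,120)),(.48,.36,.052,(75,90,-90,-60)),(.6,.2,.052,(90,-90)),(.45,.25,.052,(-90,-60)),(.4,.3,.052,(-90,-60,90))):
  for az in azs:
    a=np.radians(az);Rm=tool(np.array([np.cos(a),np.sin(a),0]),k,10)
    t=np.array([x,y,zz])-.006*Rm[:,2];w=t-P[6]*Rm[:,2];best=None
    for s5,j3 in((-1.1,-.5),(-1.1,.4),(1.2,0),(1.2,.7),(2.8,0)):
        r=ik(Rm,t,np.array([-np.arctan2(w[1],w[0])-.09,.8,j3,1.9,s5,1.3,.5]))
        if r[0]<6 and r[1]<2:
            m=np.min(np.minimum(r[2]-lo,hi-r[2]))
            if best is None or m>best[0]:best=(m,r[2])
    print(x,y,az,best,w,flush=True)
E
timeout 100 python3 t4.py
```

```text
0.52 0.268 90 (np.float64(0.06059997916773918), array([ 0.34,  1.11, -0.37,  2.03, -1.26,  1.08,  1.35])) [ 0.52 -0.07  0.12]
0.52 0.268 -90 (np.float64(9.861667038535415e-12), array([-0.86,  1.25, -0.17,  1.2 ,  0.86,  2.  ,  1.88])) [0.52 0.61 0.12]
0.52 0.268 180 None [0.86 0.27 0.12]
0.45 0.42 60 (np.float64(2.220446049250313e-16), array([-0.69,  1.22,  0.19,  2.53,  3.73,  2.  ,  1.65])) [0.28 0.13 0.11]
0.45 0.42 90 (np.float64(1.3877787807814457e-17), array([ 0.6 ,  1.66, -1.14,  2.19, -1.26,  0.12,  1.5 ])) [0.45 0.08 0.11]
0.45 0.42 120 (np.float64(0.3399323094223673), array([-0.02,  1.15, -0.38,  1.73, -0.98,  1.23,  1.05])) [0.62 0.13 0.11]
0.45 0.42 -90 None [0.45 0.76 0.11]
0.35 0.5 90 None [0.35 0.16 0.11]
0.35 0.5 120 (np.float64(0.10970516325364077), array([-0.17,  1.13, -0.38,  1.93, -1.21,  1.1 ,  1.26])) [0.52 0.21 0.11]
0.48 0.36 75 None [0.39 0.03 0.11]
0.48 0.36 90 (np.float64(5.044853423896711e-13), array([ 0.47,  1.3 , -0.76,  2.13, -1.32,  0.65,  1.46])) [0.48 0.02 0.11]
0.48 0.36 -90 (np.float64(1.3517569730225887e-08), array([-1.17,  1.34,  0.27,  0.98,  0.
[... 318 characters left out ...]
58588129), array([-0.71,  1.27, -0.2 ,  1.16,  1.02,  1.97,  1.95])) [0.6  0.54 0.11]
0.45 0.25 -90 (np.float64(0.0302061647177454), array([-0.83,  1.21, -0.3 ,  1.41,  0.82,  1.97,  1.66])) [0.45 0.59 0.11]
0.45 0.25 -60 (np.float64(0.34979774872906044), array([-1.06,  1.11, -0.17,  1.79,  1.06,  1.65,  1.62])) [0.28 0.54 0.11]
0.4 0.3 -90 (np.float64(2.2508661601250424e-12), array([-0.93,  1.22, -0.29,  1.36,  0.73,  2.  ,  1.63])) [0.4  0.64 0.11]
0.4 0.3 -60 (np.float64(0.27683153791483406), array([-1.14,  1.12, -0.21,  1.72,  0.97,  1.72,  1.62])) [0.23 0.59 0.11]
0.4 0.3 90 (np.float64(2.220446049250313e-16), array([ 0.61,  1.31, -0.7 ,  2.32, -1.32,  0.64,  1.64])) [ 0.4  -0.04  0.11]
```

```bash
cat > plan.py <<'E'
# plan(target R, target TCP): tool-frame shift (cm) if shift first, and rotation vector, from measured pose
from h import *
def plan(Rt,xt,T=None):
    if T is None:
        from rig import bot
        T=tcpT(bot.get_obs())
    A=T[:3,:3];return np.round(A.T@(np.array(xt)-T[:3,3])*100,2),np.round(R.from_matrix(A.T@Rt).as_rotvec(),3)
def down(az):  # tool z down, tool x at azimuth az (deg)
    a=np.radians(az);X=np.array([np.cos(a),np.sin(a),0]);Z=np.array([0,0,-1.]);return np.c_[X,np.cross(Z,X),Z]
from t2h import tool
E
python3 - <<'E'
from plan import *
from rig import bot
T=tcpT(bot.get_obs());X=T[:3,0];az=np.degrees(np.arctan2(X[1],X[0]));print("az",az)
print(plan(down(az),[.5205,.2685,.20]))
from ik2 import *
k=np.array([0,0,1.]);a=np.radians(-60);Rm=tool(np.array([np.cos(a),np.sin(a),0]),k,10)
for x,y in((.4,.17),(.41,.18),(.42,.16),(.40,.19)):
    print(x,y,ik(Rm,np.array([x,y,.052])-.006*Rm[:,2],np.array([-1.06,1.11,-.17,1.79,1.06,1.65,1.62])))
E
```

```text
az -157.31260039598985
(array([-2.69,  1.7 ,  6.36]), array([-0.182, -0.404,  0.037]))
0.4 0.17 (np.float64(0.0011964900235409987), np.float64(0.0005950881934078628), array([-1.06923033,  1.08426863, -0.17419489,  2.04210661,  1.04031586,
        1.53962237,  1.42435843]))
0.41 0.18 (np.float64(0.0010269725368151367), np.float64(0.0005125458556185546), array([-1.06323333,  1.08507108, -0.17196608,  2.00797509,  1.04662178,
        1.55498709,  1.45505764]))
0.42 0.16 (np.float64(0.0011769195878677708), np.float64(0.0006150833273565851), array([-1.03850547,  1.08245571, -0.15824264,  2.04088855,  1.07717166,
        1.53018905,  1.43826915]))
0.4 0.19 (np.float64(0.0009867595541517727), np.float64(0.0004733926582435879), array([-1.08122072,  1.08678795, -0.18159419,  1.99642965,  1.02512421,
        1.56713228,  1.45606251]))
```

play_rows([
  {"x": -1.35,"y": 0.85,"z": 3.2,"wx": 0,"wy": 0,"wz": 0},
  {"x": -1.34,"y": 0.85,"z": 3.16,"wx": 0,"wy": 0,"wz": 0},
  {"x": 0,"y": 0,"z": 0,"wx": -0.0455,"wy": -0.101,"wz": 0.009},
  {"x": 0,"y": 0,"z": 0,"wx": -0.0455,"wy": -0.101,"wz": 0.009},
  {"x": 0,"y": 0,"z": 0,"wx": -0.0455,"wy": -0.101,"wz": 0.009},
  {"x": 0,"y": 0,"z": 0,"wx": -0.0455,"wy": -0.101,"wz": 0.009},
  {"x": 0,"y": 0,"z": 0,"wx": 0,"wy": 0,"wz": 0},
  {"x": 0,"y": 0,"z": 0,"wx": 0,"wy": 0,"wz": 0},
  {"x": 0,"y": 0,"z": 0,"wx": 0,"wy": 0,"wz": 0},
])

```text
clock: 8.92
tcp_pos: [0.5178, 0.2726, 0.2019]
orientation: [-0.0, -0.202, 0.979, -0.001]
contact_force: [0.4, 0.1, -0.0]
grip_width: 0.0922
grip_force: 0.0
```

```bash
python3 - <<'E'
from plan import *
from rig import bot
T=tcpT(bot.get_obs());X=T[:3,0];az=np.degrees(np.arctan2(X[1],X[0]));print(T,"az",az)
print(plan(down(az),[.5205,.2685,.126]))
E
```

```text
[[-9.18702460e-01 -3.94950290e-01 -2.42675565e-04  5.17819646e-01]
 [-3.94949562e-01  9.18701659e-01 -1.45118159e-03  2.72611036e-01]
 [ 7.96091034e-04 -1.23735949e-03 -9.99998918e-01  2.01896132e-01]
 [ 0.00000000e+00  0.00000000e+00  0.00000000e+00  1.00000000e+00]] az -156.7371637804215
(array([-0.09, -0.47,  7.59]), array([-0.001, -0.001,  0.   ]))
```

play_rows([
  {"x": -0.09,"y": -0.47,"z": 1.6,"wx": 0,"wy": 0,"wz": 0},
  {"x": 0,"y": 0,"z": 2,"wx": 0,"wy": 0,"wz": 0},
  {"x": 0,"y": 0,"z": 2,"wx": 0,"wy": 0,"wz": 0},
  {"x": 0,"y": 0,"z": 1.5,"wx": 0,"wy": 0,"wz": 0},
  {"x": 0,"y": 0,"z": 0.5,"wx": 0,"wy": 0,"wz": 0},
  {"x": 0,"y": 0,"z": 0,"wx": 0,"wy": 0,"wz": 0},
  {"x": 0,"y": 0,"z": 0,"wx": 0,"wy": 0,"wz": 0},
])

```text
clock: 9.5
tcp_pos: [0.5209, 0.2689, 0.125]
orientation: [-0.0, -0.202, 0.979, -0.001]
contact_force: [-0.2, 0.2, 0.1]
grip_width: 0.0919
grip_force: 0.0
```

play_rows([
  {"x": 0,"y": 0,"z": 0,"wx": 0,"wy": 0,"wz": 0},
  {"x": 0,"y": 0,"z": 0,"wx": 0,"wy": 0,"wz": 0},
  {"x": 0,"y": 0,"z": 0,"wx": 0,"wy": 0,"wz": 0},
  {"x": 0,"y": 0,"z": 0,"wx": 0,"wy": 0,"wz": 0},
  {"x": 0,"y": 0,"z": 0,"wx": 0,"wy": 0,"wz": 0},
  {"x": 0,"y": 0,"z": 0,"wx": 0,"wy": 0,"wz": 0},
  {"x": 0,"y": 0,"z": 0,"wx": 0,"wy": 0,"wz": 0},
], jaw=0.3)

```text
clock: 10.08
tcp_pos: [0.5205, 0.2686, 0.1253]
orientation: [0.0, -0.201, 0.98, -0.0]
contact_force: [-1.7, 1.5, 4.8]
grip_width: 0.0662
grip_force: 30.0
```

play_rows([
  {"x": 0,"y": 0,"z": -0.3,"wx": 0,"wy": 0,"wz": 0},
  {"x": 0,"y": 0,"z": -0.5,"wx": 0,"wy": 0,"wz": 0},
  {"x": 0,"y": 0,"z": -0.8,"wx": 0,"wy": 0,"wz": 0},
  {"x": 0,"y": 0,"z": -1,"wx": 0,"wy": 0,"wz": 0},
  {"x": 0,"y": 0,"z": -1,"wx": 0,"wy": 0,"wz": 0},
  {"x": 0,"y": 0,"z": -1,"wx": 0,"wy": 0,"wz": 0},
  {"x": 0,"y": 0,"z": -1,"wx": 0,"wy": 0,"wz": 0},
  {"x": 0,"y": 0,"z": -0.4,"wx": 0,"wy": 0,"wz": 0},
  {"x": 0,"y": 0,"z": 0,"wx": 0,"wy": 0,"wz": 0},
  {"x": 0,"y": 0,"z": 0,"wx": 0,"wy": 0,"wz": 0},
])

```text
clock: 10.92
tcp_pos: [0.5205, 0.268, 0.185]
orientation: [-0.0, -0.201, 0.98, -0.001]
contact_force: [-0.1, 0.0, -2.8]
grip_width: 0.0659
grip_force: 30.0
```

```bash
python3 - <<'E'
from plan import *
from rig import bot
o=bot.get_obs();T=tcpT(o);X=T[:3,0];az=np.degrees(np.arctan2(X[1],X[0]));print(T,"az",az,o["contact_force"],o["grip_width"])
print(plan(down(az-150),[.405,.175,.185]))
E
```

```text
[[-9.19182118e-01 -3.93832748e-01  1.66506362e-05  5.20454632e-01]
 [-3.93832549e-01  9.19181608e-01 -1.04661228e-03  2.68029019e-01]
 [ 3.96885231e-04 -9.68584851e-04 -9.99999452e-01  1.85021640e-01]
 [ 0.00000000e+00  0.00000000e+00  0.00000000e+00  1.00000000e+00]] az -156.80681507625872 [-0.13235388  0.04603881 -2.84104034] 0.06587515129046283
(array([ 1.428e+01, -4.000e+00,  1.000e-02]), array([-1.000e-03,  1.000e-03,  2.618e+00]))
```

play_rows([
  {"x": 1.2,"y": -0.35,"z": 0,"wx": 0,"wy": 0,"wz": 0},
  {"x": 2.4,"y": -0.67,"z": 0,"wx": 0,"wy": 0,"wz": 0},
  {"x": 2.4,"y": -0.67,"z": 0,"wx": 0,"wy": 0,"wz": 0},
  {"x": 2.4,"y": -0.67,"z": 0,"wx": 0,"wy": 0,"wz": 0},
  {"x": 2.4,"y": -0.67,"z": 0,"wx": 0,"wy": 0,"wz": 0},
  {"x": 2.28,"y": -0.64,"z": 0,"wx": 0,"wy": 0,"wz": 0},
  {"x": 1.2,"y": -0.33,"z": 0,"wx": 0,"wy": 0,"wz": 0},
  {"x": 0,"y": 0,"z": 0,"wx": 0,"wy": 0,"wz": 0.05},
  {"x": 0,"y": 0,"z": 0,"wx": 0,"wy": 0,"wz": 0.1},
  {"x": 0,"y": 0,"z": 0,"wx": 0,"wy": 0,"wz": 0.12},
  {"x": 0,"y": 0,"z": 0,"wx": 0,"wy": 0,"wz": 0.12},
  {"x": 0,"y": 0,"z": 0,"wx": 0,"wy": 0,"wz": 0.12},
])

```text
clock: 11.92
tcp_pos: [0.4046, 0.1748, 0.1845]
orientation: [-0.001, 0.056, 0.998, -0.001]
contact_force: [-0.6, 0.5, -2.5]
grip_width: 0.0664
grip_force: 30.0
```

play_rows([
  {"x": 0,"y": 0,"z": 0,"wx": 0,"wy": 0,"wz": 0.12},
  {"x": 0,"y": 0,"z": 0,"wx": 0,"wy": 0,"wz": 0.12},
  {"x": 0,"y": 0,"z": 0,"wx": 0,"wy": 0,"wz": 0.12},
  {"x": 0,"y": 0,"z": 0,"wx": 0,"wy": 0,"wz": 0.12},
  {"x": 0,"y": 0,"z": 0,"wx": 0,"wy": 0,"wz": 0.12},
  {"x": 0,"y": 0,"z": 0,"wx": 0,"wy": 0,"wz": 0.12},
  {"x": 0,"y": 0,"z": 0,"wx": 0,"wy": 0,"wz": 0.12},
  {"x": 0,"y": 0,"z": 0,"wx": 0,"wy": 0,"wz": 0.12},
  {"x": 0,"y": 0,"z": 0,"wx": 0,"wy": 0,"wz": 0.12},
  {"x": 0,"y": 0,"z": 0,"wx": 0,"wy": 0,"wz": 0.12},
  {"x": 0,"y": 0,"z": 0,"wx": 0,"wy": 0,"wz": 0.12},
  {"x": 0,"y": 0,"z": 0,"wx": 0,"wy": 0,"wz": 0.12},
])

```text
clock: 12.92
tcp_pos: [0.4045, 0.1749, 0.1845]
orientation: [0.0, 0.7, 0.714, -0.001]
contact_force: [-0.4, 0.1, -2.6]
grip_width: 0.0663
grip_force: 30.0
```

play_rows([
  {"x": 0,"y": 0,"z": 0.5,"wx": 0,"wy": 0,"wz": 0.12},
  {"x": 0,"y": 0,"z": 1,"wx": 0,"wy": 0,"wz": 0.12},
  {"x": 0,"y": 0,"z": 1,"wx": 0,"wy": 0,"wz": 0.12},
  {"x": 0,"y": 0,"z": 1,"wx": 0,"wy": 0,"wz": 0.12},
  {"x": 0,"y": 0,"z": 1,"wx": 0,"wy": 0,"wz": 0.12},
  {"x": 0,"y": 0,"z": 0.8,"wx": 0,"wy": 0,"wz": 0.06},
  {"x": 0,"y": 0,"z": 0,"wx": 0,"wy": 0,"wz": 0},
  {"x": 0,"y": 0,"z": 0,"wx": 0,"wy": 0,"wz": 0},
  {"x": 0,"y": 0,"z": 0,"wx": 0,"wy": 0,"wz": 0},
])

```text
clock: 13.67
tcp_pos: [0.405, 0.175, 0.1322]
orientation: [0.001, 0.892, 0.452, -0.0]
contact_force: [-0.6, -0.2, -1.8]
grip_width: 0.0663
grip_force: 30.0
```

```bash
python3 - <<'E'
from plan import *
from rig import bot
o=bot.get_obs();T=tcpT(o);X=T[:3,0];az=np.degrees(np.arctan2(X[1],X[0]));print(T,"az",az,o["contact_force"],o["grip_width"],o["joint_pos"])
print(plan(down(-156.8-150),[.405,.175,.12]))
E
```

```text
[[ 5.90684309e-01  8.06902662e-01 -3.74667285e-04  4.04960738e-01]
 [ 8.06901734e-01 -5.90684239e-01 -1.31193653e-03  1.74995297e-01]
 [-1.27991514e-03  4.72620641e-04 -9.99999069e-01  1.32152198e-01]
 [ 0.00000000e+00  0.00000000e+00  0.00000000e+00  1.00000000e+00]] az 53.79438174057307 [-0.63838088 -0.21153612 -1.80953326] 0.06632168579942707 [-0.79784109  0.30120524  0.33115585  2.1670518  -0.14959706  0.69526385
 -0.99718413]
(array([0.  , 0.  , 1.22]), array([0.   , 0.001, 0.01 ]))
```

play_rows([
  {"x": 0,"y": 0,"z": 0.6,"wx": 0,"wy": 0,"wz": 0},
  {"x": 0,"y": 0,"z": 0.5,"wx": 0,"wy": 0,"wz": 0},
  {"x": 0,"y": 0,"z": 0.2,"wx": 0,"wy": 0,"wz": 0},
  {"x": 0,"y": 0,"z": 0,"wx": 0,"wy": 0,"wz": 0},
  {"x": 0,"y": 0,"z": 0,"wx": 0,"wy": 0,"wz": 0},
])

```text
clock: 14.08
tcp_pos: [0.4052, 0.1748, 0.1192]
orientation: [0.0, 0.892, 0.451, -0.0]
contact_force: [-0.9, -0.3, 4.4]
grip_width: 0.0664
grip_force: 30.0
```

play_rows([
  {"x": 0,"y": 0,"z": 0,"wx": 0,"wy": 0,"wz": 0},
  {"x": 0,"y": 0,"z": 0,"wx": 0,"wy": 0,"wz": 0},
  {"x": 0,"y": 0,"z": 0,"wx": 0,"wy": 0,"wz": 0},
  {"x": 0,"y": 0,"z": 0,"wx": 0,"wy": 0,"wz": 0},
  {"x": 0,"y": 0,"z": -2.5,"wx": 0,"wy": 0,"wz": 0},
  {"x": 0,"y": 0,"z": -3.5,"wx": 0,"wy": 0,"wz": 0},
  {"x": 0,"y": 0,"z": -3.5,"wx": 0,"wy": 0,"wz": 0},
  {"x": 0,"y": 0,"z": -3.5,"wx": 0,"wy": 0,"wz": 0},
  {"x": 0,"y": 0,"z": -3,"wx": 0,"wy": 0,"wz": 0},
  {"x": 0,"y": 0,"z": 0,"wx": 0,"wy": 0,"wz": 0},
], jaw=1)

```text
clock: 14.92
tcp_pos: [0.4074, 0.1763, 0.2844]
orientation: [-0.0, 0.892, 0.451, 0.004]
contact_force: [1.5, 0.1, -0.6]
grip_width: 0.0916
grip_force: 0.0
```

play_rows([
  {"x": 1.4,"y": -3.4,"z": 0,"wx": 0,"wy": 0,"wz": 0},
  {"x": 1.4,"y": -3.4,"z": 0,"wx": 0,"wy": 0,"wz": 0},
  {"x": 1.4,"y": -3.4,"z": 0,"wx": 0,"wy": 0,"wz": 0},
  {"x": 1.4,"y": -3.3,"z": 0,"wx": 0,"wy": 0,"wz": 0},
  {"x": 1.3,"y": -3.3,"z": 0,"wx": 0,"wy": 0,"wz": 0},
  {"x": 0,"y": 0,"z": 0,"wx": 0,"wy": 0,"wz": 0},
  {"x": 0,"y": 0,"z": 0,"wx": 0,"wy": 0,"wz": 0},
])

```text
clock: 15.5
tcp_pos: [0.3091, 0.3318, 0.2783]
orientation: [0.001, 0.891, 0.453, -0.001]
contact_force: [0.6, -0.5, -0.5]
grip_width: 0.0917
grip_force: 0.0
```

```bash
python3 - <<'E'
from plan import *
from rig import bot
from ik2 import *
np.set_printoptions(precision=3,suppress=True)
o=bot.get_obs();T=tcpT(o);print(T[:3,3],o["joint_pos"],o["contact_force"])
t=bot.snapshot("top");C=cloud(t,np.ones((384,512),bool))
i=(C[:,2]>.112)&(C[:,2]<.125)&(np.hypot(C[:,0]-.405,C[:,1]-.175)<.06);print("dial",i.sum(),cv2.minEnclosingCircle(C[i][:,:2].astype(np.float32)))
i=(C[:,2]>.08)&(C[:,2]<.125)&(np.hypot(C[:,0]-.405,C[:,1]-.175)<.06);print("dial",i.sum(),cv2.minEnclosingCircle(C[i][:,:2].astype(np.float32)))
a=np.radians(-59.4);k=np.array([0,0,1.]);Rt=tool(np.array([np.cos(a),np.sin(a),0]),k,10)
xs=np.array([.31,.33,.28]);g=np.array([.405,.175,.05])-.006*Rt[:,2]
q=np.array([-1.07,1.08,-.17,2.0,1.04,1.54,1.42]);qg=ik(Rt,g,q);print("goal",qg)
st=ik(Rt,g-.15*Rt[:,2],qg[2]);print("stage",st,g-.15*Rt[:,2])
hi_=ik(Rt,xs,st[2]);print("high",hi_)
q0=o["joint_pos"]
for turn in(0,1.2,2.4):
    A=T[:3,:3]@R.from_rotvec([0,0,-turn]).as_matrix();rv=R.from_matrix(A.T@Rt).as_rotvec();print("turn",turn,rv,np.linalg.norm(rv))
    qq=ik(A,xs,q0);qc=qq[2];print(qq[0],qq[1],qc)
    for f in(.25,.5,.75,1):
        r=ik(A@R.from_rotvec(rv*f).as_matrix(),xs,qc);qc=r[2];print("  ",f,"%.1f %.1f"%r[:2],qc)
E
```

```text
[0.309 0.332 0.278] [-1.121  0.124  0.206  1.941 -0.028  1.081 -1.534] [ 0.584 -0.532 -0.493]
dial 145 ((0.4058420658111572, 0.17388373613357544), 0.03428342193365097)
dial 460 ((0.4058420658111572, 0.17388373613357544), 0.03428342193365097)
goal (np.float64(5.69067065593245e-05), np.float64(3.628286877983853e-05), array([-1.071,  1.088, -0.171,  2.031,  1.05 ,  1.541,  1.433]))
stage (np.float64(0.0011831586436954632), np.float64(0.0005497042688901), array([-1.214,  1.08 , -0.267,  1.807,  0.884,  1.748,  1.538])) [0.327 0.307 0.077]
high (np.float64(0.0010770718987161982), np.float64(0.0003769118149284741), array([-1.212,  0.762, -0.323,  1.802,  0.848,  1.973,  1.762]))
turn 0 [-1.344  0.886  1.605] 2.2730087026320533
0.00016952705743916534 0.0001222119642498517 [-1.1    0.132  0.217  1.957 -0.032  1.057 -1.495]
   0.25 0.0 0.0 [-1.345  0.08   0.146  2.099  0.477  0.935 -2.514]
   0.5 3.2 2.3 [-2.373  0.575  1.32   2.076  0.273  0.889 -2.74 ]
   0.75 15.8 20.1 [-2.192  0.947  1.32   1.852  0.109  1.188 -2.74 ]
   1 13.6 41.9 [-2.04   1.21   1.32   1.656  0.113  1.509 -2.74 ]
turn 1.2 [ 2.     0.034 -2.385] 3.1128411053235925
0.002974950559588001 0.003005523106865997 [-0.999  0.13   0.103  1.957 -0.015  1.057 -0.315]
   0.25 0.0 0.0 [-0.9    0.425 -0.024  1.644  0.021  1.567  0.252]
   0.5 0.0 0.0 [-0.945  0.674 -0.168  1.474  0.249  1.935  0.709]
   0.75 0.0 0.0 [-1.243  0.779  0.022  1.535  0.497  2.     1.387]
   1 0.0 0.0 [-1.305  0.746 -0.185  1.8    0.822  1.913  1.824]
turn 2.4 [ 1.299  0.921 -1.547] 2.220367177599431
0.0007955767456876958 137.68233970761798 [-1.103  0.136  0.217  1.953 -0.027  1.064 -1.504]
   0.25 0.0 160.5 [-1.103  0.136  0.217  1.953 -0.027  1.064 -1.504]
   0.5 0.0 175.9 [-1.103  0.136  0.217  1.953 -0.027  1.064 -1.504]
   0.75 0.0 152.5 [-1.103  0.136  0.217  1.953 -0.027  1.064 -1.504]
   1 0.0 130.1 [-1.103  0.136  0.217  1.953 -0.027  1.064 -1.504]
```

play_rows([
  {"x": 0,"y": 0,"z": 0,"wx": 0,"wy": 0,"wz": -0.12},
  {"x": 0,"y": 0,"z": 0,"wx": 0,"wy": 0,"wz": -0.12},
  {"x": 0,"y": 0,"z": 0,"wx": 0,"wy": 0,"wz": -0.12},
  {"x": 0,"y": 0,"z": 0,"wx": 0,"wy": 0,"wz": -0.12},
  {"x": 0,"y": 0,"z": 0,"wx": 0,"wy": 0,"wz": -0.12},
  {"x": 0,"y": 0,"z": 0,"wx": 0,"wy": 0,"wz": -0.12},
  {"x": 0,"y": 0,"z": 0,"wx": 0,"wy": 0,"wz": -0.12},
  {"x": 0,"y": 0,"z": 0,"wx": 0,"wy": 0,"wz": -0.12},
  {"x": 0,"y": 0,"z": 0,"wx": 0,"wy": 0,"wz": -0.12},
  {"x": 0,"y": 0,"z": 0,"wx": 0,"wy": 0,"wz": -0.12},
  {"x": 0,"y": 0,"z": 0,"wx": 0,"wy": 0,"wz": -0.12},
  {"x": 0,"y": 0,"z": 0,"wx": 0,"wy": 0,"wz": -0.12},
])

```text
clock: 16.55
tcp_pos: [0.3116, 0.3288, 0.2787]
orientation: [0.0, 0.372, 0.928, -0.001]
contact_force: [0.0, -0.8, -0.5]
grip_width: 0.0919
grip_force: 0.0
```

play_rows([
  {"x": 0,"y": 0,"z": 0,"wx": 0,"wy": 0,"wz": -0.12},
  {"x": 0,"y": 0,"z": 0,"wx": 0,"wy": 0,"wz": -0.12},
  {"x": 0,"y": 0,"z": 0,"wx": 0,"wy": 0,"wz": -0.12},
  {"x": 0,"y": 0,"z": 0,"wx": 0,"wy": 0,"wz": -0.12},
  {"x": 0,"y": 0,"z": 0,"wx": 0,"wy": 0,"wz": -0.12},
  {"x": 0,"y": 0,"z": 0,"wx": 0,"wy": 0,"wz": -0.12},
  {"x": 0,"y": 0,"z": 0,"wx": 0,"wy": 0,"wz": -0.12},
  {"x": 0,"y": 0,"z": 0,"wx": 0,"wy": 0,"wz": -0.12},
])

```text
clock: 17.22
tcp_pos: [0.3116, 0.3288, 0.2786]
orientation: [-0.0, -0.099, 0.995, -0.001]
contact_force: [0.4, -0.1, 0.2]
grip_width: 0.0916
grip_force: 0.0
```

play_rows([
  {"x": 0,"y": 0,"z": 0,"wx": 0.0684,"wy": 0.0485,"wz": -0.0814},
  {"x": 0,"y": 0,"z": 0,"wx": 0.0684,"wy": 0.0485,"wz": -0.0814},
  {"x": 0,"y": 0,"z": 0,"wx": 0.0684,"wy": 0.0485,"wz": -0.0814},
  {"x": 0,"y": 0,"z": 0,"wx": 0.0684,"wy": 0.0485,"wz": -0.0814},
  {"x": 0,"y": 0,"z": 0,"wx": 0.0684,"wy": 0.0485,"wz": -0.0814},
  {"x": 0,"y": 0,"z": 0,"wx": 0.0684,"wy": 0.0485,"wz": -0.0814},
  {"x": 0,"y": 0,"z": 0,"wx": 0.0684,"wy": 0.0485,"wz": -0.0814},
  {"x": 0,"y": 0,"z": 0,"wx": 0.0684,"wy": 0.0485,"wz": -0.0814},
  {"x": 0,"y": 0,"z": 0,"wx": 0.0684,"wy": 0.0485,"wz": -0.0814},
  {"x": 0,"y": 0,"z": 0,"wx": 0.0684,"wy": 0.0485,"wz": -0.0814},
])

```text
clock: 18.05
tcp_pos: [0.312, 0.3294, 0.2788]
orientation: [-0.198, -0.464, 0.792, -0.345]
contact_force: [0.1, -0.2, 0.6]
grip_width: 0.0918
grip_force: 0.0
```

```bash
cat > goal.py <<'E'
from plan import *
np.set_printoptions(precision=3,suppress=True)
from rig import bot
a=np.radians(-59.4);Rt=tool(np.array([np.cos(a),np.sin(a),0]),np.array([0,0,1.]),10);g=np.array([.4055,.1745,.05])-.006*Rt[:,2]
o=bot.get_obs();print(o["clock"],o["joint_pos"],o["tcp_pos"],o["contact_force"])
print("stage",plan(Rt,g-.15*Rt[:,2]),"grasp",plan(Rt,g)[0])
E
python3 goal.py
```

```text
18.05 [-1.085  0.565 -0.119  1.571  0.338  1.79   1.356] [0.312 0.329 0.279] [ 0.118 -0.196  0.639]
stage (array([-12.2 ,   5.24,  15.44]), array([ 0.618,  0.431, -0.734])) grasp [-9.96 -4.58 26.55]
```

play_rows([
  {"x": 0,"y": 0,"z": 0,"wx": 0.0687,"wy": 0.0479,"wz": -0.0816},
  {"x": 0,"y": 0,"z": 0,"wx": 0.0687,"wy": 0.0479,"wz": -0.0816},
  {"x": 0,"y": 0,"z": 0,"wx": 0.0687,"wy": 0.0479,"wz": -0.0816},
  {"x": 0,"y": 0,"z": 0,"wx": 0.0687,"wy": 0.0479,"wz": -0.0816},
  {"x": 0,"y": 0,"z": 0,"wx": 0.0687,"wy": 0.0479,"wz": -0.0816},
  {"x": 0,"y": 0,"z": 0,"wx": 0.0687,"wy": 0.0479,"wz": -0.0816},
  {"x": 0,"y": 0,"z": 0,"wx": 0.0687,"wy": 0.0479,"wz": -0.0816},
  {"x": 0,"y": 0,"z": 0,"wx": 0.0687,"wy": 0.0479,"wz": -0.0816},
  {"x": 0,"y": 0,"z": 0,"wx": 0.0687,"wy": 0.0479,"wz": -0.0816},
  {"x": 0,"y": 0,"z": 0,"wx": 0,"wy": 0,"wz": 0},
])

```text
clock: 18.88
tcp_pos: [0.3098, 0.3296, 0.2777]
orientation: [0.319, 0.667, -0.376, 0.559]
contact_force: [-0.0, 0.1, 0.2]
grip_width: 0.092
grip_force: 0.0
```

```bash
python3 goal.py
```

```text
18.8833 [-1.323  0.757 -0.177  1.744  0.737  1.974  1.9  ] [0.31  0.33  0.278] [-0.02   0.109  0.186]
stage (array([-19.27,  -0.44,   6.27]), array([-0.004, -0.002,  0.006])) grasp [-19.29  -0.37  21.27]
```

play_rows([
  {"x": -2.75,"y": -0.06,"z": 0.9,"wx": 0,"wy": 0,"wz": 0},
  {"x": -2.75,"y": -0.06,"z": 0.9,"wx": 0,"wy": 0,"wz": 0},
  {"x": -2.75,"y": -0.06,"z": 0.9,"wx": 0,"wy": 0,"wz": 0},
  {"x": -2.75,"y": -0.06,"z": 0.9,"wx": 0,"wy": 0,"wz": 0},
  {"x": -2.75,"y": -0.06,"z": 0.9,"wx": 0,"wy": 0,"wz": 0},
  {"x": -2.75,"y": -0.05,"z": 0.9,"wx": 0,"wy": 0,"wz": 0},
  {"x": -2.75,"y": -0.05,"z": 0.9,"wx": 0,"wy": 0,"wz": 0},
  {"x": 0,"y": 0,"z": 0,"wx": 0,"wy": 0,"wz": 0},
  {"x": 0,"y": 0,"z": 0,"wx": 0,"wy": 0,"wz": 0},
])

```text
clock: 19.63
tcp_pos: [0.3295, 0.3076, 0.0784]
orientation: [0.318, 0.664, -0.382, 0.558]
contact_force: [-0.1, -1.1, 0.2]
grip_width: 0.0919
grip_force: 0.0
```

```bash
python3 goal.py; python3 look.py w4; python3 - <<'E'
from h import *
w=dict(np.load("w4.npz"));P=cloud(w,np.ones((384,512),bool),w["T"])
d=np.hypot(P[:,0]-.4055,P[:,1]-.1745)
for l,h in((.1,.122),(.02,.09),(.001,.0085)):
    Q=P[(d<.055)&(P[:,2]>l)&(P[:,2]<h)]
    if len(Q)>5:
        L=(Q-w["T"][:3,3])@w["T"][:3,:3];print(l,len(Q),"lateral tool y",np.percentile(L[:,1],[0.5,50,99.5]),"z",np.percentile(L[:,2],[1,50]),cv2.minEnclosingCircle(Q[:,:2].astype(np.float32)),Q[:,2].max())
E
```

```text
19.6333 [-1.296  1.064 -0.154  1.757  0.75   1.725  1.688] [0.329 0.308 0.078] [-0.144 -1.141  0.18 ]
stage (array([-0.14,  0.23, -0.01]), array([ 0.004,  0.002, -0.004])) grasp [-0.11  0.18 14.99]
19.6333 [0.3295 0.3076 0.0784] [-1.2964  1.064  -0.1536  1.7575  0.7504  1.7245  1.6876]
[[ 0.0856 -0.8629  0.498 ]
 [-0.1529 -0.5053 -0.8493]
 [ 0.9845 -0.0034 -0.1752]]
0.1 1927 lateral tool y [-0.03145463  0.00071632  0.03368928] z [0.11189844 0.12512271] ((0.40493547916412354, 0.17632928490638733), 0.034280579537153244) 0.11647574675313362
0.02 3586 lateral tool y [-0.0287595   0.00170712  0.03246548] z [0.11832159 0.12791832] ((0.4035050868988037, 0.17844389379024506), 0.03239748254418373) 0.08999145397909354
0.001 477 lateral tool y [-0.02866659  0.00183844  0.0334862 ] z [0.13159575 0.13416748] ((0.3941604495048523, 0.19268898665905), 0.0322134904563427) 0.008478390993656187
```

View pics/w4.png

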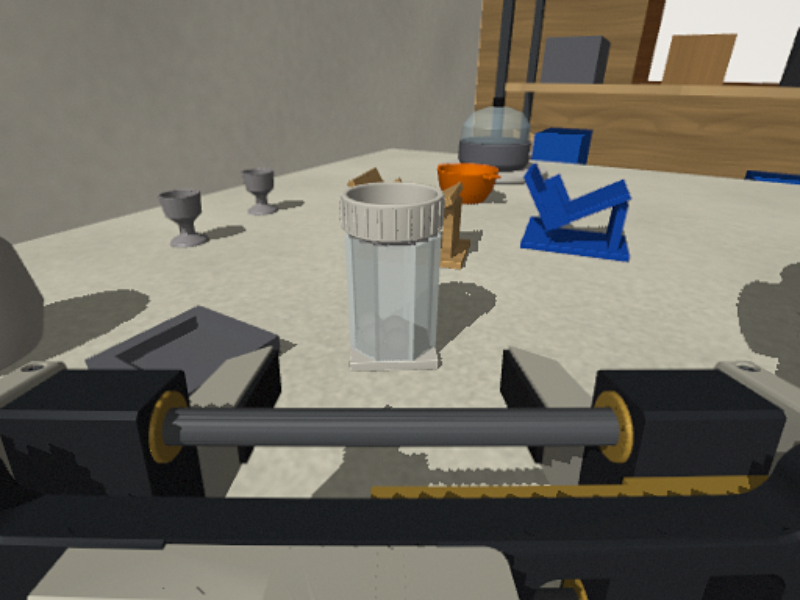

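The jar stands square to the gripper: dial (392,210), foot (393,362). Lateral offset is about 1.5 mm. I'll advance, grip and lift.

play_rows([
  {"x": -0.1,"y": 0.15,"z": 1.5,"wx": 0,"wy": 0,"wz": 0},
  {"x": 0,"y": 0,"z": 2.5,"wx": 0,"wy": 0,"wz": 0},
  {"x": 0,"y": 0,"z": 2.5,"wx": 0,"wy": 0,"wz": 0},
  {"x": 0,"y": 0,"z": 2.5,"wx": 0,"wy": 0,"wz": 0},
  {"x": 0,"y": 0,"z": 2.5,"wx": 0,"wy": 0,"wz": 0},
  {"x": 0,"y": 0,"z": 2,"wx": 0,"wy": 0,"wz": 0},
  {"x": 0,"y": 0,"z": 1.2,"wx": 0,"wy": 0,"wz": 0},
  {"x": 0,"y": 0,"z": 0.3,"wx": 0,"wy": 0,"wz": 0},
  {"x": 0,"y": 0,"z": 0,"wx": 0,"wy": 0,"wz": 0},
  {"x": 0,"y": 0,"z": 0,"wx": 0,"wy": 0,"wz": 0},
])

```text
clock: 20.52
tcp_pos: [0.4022, 0.1823, 0.051]
orientation: [0.316, 0.666, -0.381, 0.557]
contact_force: [-0.4, 0.5, -0.5]
grip_width: 0.0916
grip_force: 0.0
```

play_rows([
  {"x": 0,"y": 0,"z": 0,"wx": 0,"wy": 0,"wz": 0},
  {"x": 0,"y": 0,"z": 0,"wx": 0,"wy": 0,"wz": 0},
  {"x": 0,"y": 0,"z": 0,"wx": 0,"wy": 0,"wz": 0},
  {"x": 0,"y": 0,"z": 0,"wx": 0,"wy": 0,"wz": 0},
  {"x": 0,"y": 0,"z": 0,"wx": 0,"wy": 0,"wz": 0},
  {"x": 0,"y": 0,"z": 0,"wx": 0,"wy": 0,"wz": 0},
  {"x": 0,"y": 0,"z": 0,"wx": 0,"wy": 0,"wz": 0},
  {"x": 0,"y": 0,"z": 0,"wx": 0,"wy": 0,"wz": 0},
], jaw=0.2)

```text
clock: 21.18
tcp_pos: [0.4023, 0.1811, 0.0506]
orientation: [0.317, 0.666, -0.381, 0.558]
contact_force: [-1.5, 1.2, 1.0]
grip_width: 0.0618
grip_force: 30.0
```

```bash
python3 goal.py
```

```text
21.1833 [-1.152  1.074 -0.092  1.985  0.91   1.509  1.586] [0.402 0.181 0.051] [-1.474  1.155  0.976]
stage (array([  0.01,   0.06, -14.87]), array([-0.   ,  0.003, -0.002])) grasp [0.06 0.06 0.13]
```

play_rows([
  {"x": 0.5,"y": 0,"z": -0.09,"wx": 0,"wy": 0,"wz": 0},
  {"x": 1.5,"y": 0,"z": -0.26,"wx": 0,"wy": 0,"wz": 0},
  {"x": 2.5,"y": 0,"z": -0.44,"wx": 0,"wy": 0,"wz": 0},
  {"x": 3,"y": 0,"z": -0.53,"wx": 0,"wy": 0,"wz": 0},
  {"x": 3,"y": 0,"z": -0.53,"wx": 0,"wy": 0,"wz": 0},
  {"x": 3,"y": 0,"z": -0.53,"wx": 0,"wy": 0,"wz": 0},
  {"x": 2,"y": 0,"z": -0.35,"wx": 0,"wy": 0,"wz": 0},
  {"x": 0,"y": 0,"z": 0,"wx": 0,"wy": 0,"wz": 0},
  {"x": 0,"y": 0,"z": 0,"wx": 0,"wy": 0,"wz": 0},
])

```text
clock: 21.93
tcp_pos: [0.4024, 0.1801, 0.2084]
orientation: [0.316, 0.666, -0.382, 0.557]
contact_force: [0.6, 0.7, -3.6]
grip_width: 0.0618
grip_force: 30.0
```

```bash
cat > lay.py <<'E'
from plan import *
from ik2 import ik
np.set_printoptions(precision=3,suppress=True)
# grip: tool pose when jar stood upright on the table
qg=np.array([.317,.666,-.381,.558]);Tg=np.eye(4);Tg[:3,:3]=R.from_quat([qg[1],qg[2],qg[3],qg[0]]).as_matrix();Tg[:3,3]=[.4023,.1811,.0506]
k=np.array([0,0,1.]);jx=Tg[:3,2]*[1,1,0];jx/=np.linalg.norm(jx)
J=np.eye(4);J[:3,:3]=np.c_[jx,np.cross(k,jx),k];J[:3,3]=[.4054,.175,.05]
G=np.linalg.inv(Tg)@J   # jar_mid in tool
def restT(M,yaw,off_n=0,off_z=0,tilt=30):
    t=np.radians(tilt);y=np.radians(yaw);h=np.array([np.cos(y),np.sin(y),0])
    n=np.sin(t)*h+np.cos(t)*k;Z=-np.cos(t)*h+np.sin(t)*k;X=-n
    Jr=np.eye(4);Jr[:3,:3]=np.c_[X,np.cross(Z,X),Z];Jr[:3,3]=np.array(M)+off_n*n+off_z*Z;return Jr
E
python3 - <<'E'
from lay import *
from rig import bot
o=bot.get_obs();T=tcpT(o);print(o["clock"],T[:3,3],o["joint_pos"],o["contact_force"],o["grip_width"]);print("G",G)
Tt=restT([.4857,-.0137,.0857],13.45,.07,.0)@np.linalg.inv(G)
print("target tcp",Tt[:3,3],plan(Tt[:3,:3],Tt[:3,3]))
rv=R.from_matrix(T[:3,:3].T@Tt[:3,:3]).as_rotvec();q=o["joint_pos"]
for f in np.linspace(0,1,7):
    A=T[:3,:3]@R.from_rotvec(rv*f).as_matrix();x=T[:3,3]+f*(Tt[:3,3]-T[:3,3])+[0,0,.05*np.sin(np.pi*f)]
    r=ik(A,x,q);q=r[2];print("%.2f %.1f %.1f"%(f,r[0],r[1]),q,"jz",(A@G[:3,:3])[:,2],"jx",(A@G[:3,:3])[:,0])
E
```

```text
21.9333 [0.402 0.18  0.208] [-1.149  0.765 -0.099  2.046  0.886  1.655  1.781] [ 0.639  0.65  -3.587] 0.06182072597659385
G [[ 0.177 -0.003  0.984  0.001]
 [-0.001 -1.    -0.003  0.   ]
 [ 0.984  0.    -0.177  0.007]
 [ 0.     0.     0.     1.   ]]
target tcp [ 0.523 -0.005  0.153] (array([-1.54, -0.9 , 22.73]), array([-1.478, -0.706,  1.249]))
0.00 0.0 0.0 [-1.144  0.769 -0.074  2.102  0.988  1.582  1.68 ] jz [ 0.    -0.003  1.   ] jx [ 0.509 -0.861 -0.002]
0.17 0.0 0.0 [-1.017  0.688 -0.026  1.982  0.86   1.568  1.69 ] jz [-0.102 -0.172  0.98 ] jx [ 0.259 -0.956 -0.141]
0.33 0.0 0.0 [-0.881  0.623  0.021  1.869  0.722  1.546  1.694] jz [-0.244 -0.3    0.922] jx [ 0.007 -0.951 -0.308]
0.50 0.0 0.0 [-0.735  0.579  0.065  1.775  0.57   1.504  1.691] jz [-0.407 -0.372  0.834] jx [-0.215 -0.849 -0.483]
0.67 0.0 0.0 [-0.577  0.557  0.104  1.711  0.4    1.436  1.684] jz [-0.574 -0.378  0.726] jx [-0.383 -0.659 -0.647]
0.83 0.0 0.0 [-0.406  0.553  0.131  1.683  0.212  1.34   1.687] jz [-0.725 -0.319  0.61 ] jx [-0.477 -0.405 -0.78 ]
1.00 0.0 0.0 [-0.22   0.567  0.141  1.688  0.004  1.228  1.716] jz [-0.842 -0.201  0.5  ] jx [-0.486 -0.116 -0.866]
```

play_rows([
  {"x": 0,"y": 0,"z": 0.5,"wx": -0.0739,"wy": -0.0353,"wz": 0.0625},
  {"x": 0,"y": 0,"z": 0.5,"wx": -0.0739,"wy": -0.0353,"wz": 0.0625},
  {"x": 0,"y": 0,"z": 0.5,"wx": -0.0739,"wy": -0.0353,"wz": 0.0625},
  {"x": 0,"y": 0,"z": 0.5,"wx": -0.0739,"wy": -0.0353,"wz": 0.0625},
  {"x": 0,"y": 0,"z": 0.5,"wx": -0.0739,"wy": -0.0353,"wz": 0.0625},
  {"x": 0,"y": 0,"z": 0.5,"wx": -0.0739,"wy": -0.0353,"wz": 0.0625},
  {"x": 0,"y": 0,"z": 0,"wx": -0.0739,"wy": -0.0353,"wz": 0.0625},
  {"x": 0,"y": 0,"z": 0,"wx": -0.0739,"wy": -0.0353,"wz": 0.0625},
  {"x": 0,"y": 0,"z": 0,"wx": -0.0739,"wy": -0.0353,"wz": 0.0625},
  {"x": 0,"y": 0,"z": 0,"wx": -0.0739,"wy": -0.0353,"wz": 0.0625},
])

```text
clock: 22.77
tcp_pos: [0.4122, 0.1536, 0.1981]
orientation: [-0.281, -0.446, 0.782, -0.332]
contact_force: [-0.4, -0.6, -3.0]
grip_width: 0.062
grip_force: 30.0
```

play_rows([
  {"x": 0,"y": 0,"z": 0,"wx": -0.0739,"wy": -0.0353,"wz": 0.0625},
  {"x": 0,"y": 0,"z": 0,"wx": -0.0739,"wy": -0.0353,"wz": 0.0625},
  {"x": 0,"y": 0,"z": 0,"wx": -0.0739,"wy": -0.0353,"wz": 0.0625},
  {"x": 0,"y": 0,"z": 0,"wx": -0.0739,"wy": -0.0353,"wz": 0.0625},
  {"x": 0,"y": 0,"z": 0,"wx": -0.0739,"wy": -0.0353,"wz": 0.0625},
  {"x": 0,"y": 0,"z": 0,"wx": -0.0739,"wy": -0.0353,"wz": 0.0625},
  {"x": 0,"y": 0,"z": 0,"wx": -0.0739,"wy": -0.0353,"wz": 0.0625},
  {"x": 0,"y": 0,"z": 0,"wx": -0.0739,"wy": -0.0353,"wz": 0.0625},
  {"x": 0,"y": 0,"z": 0,"wx": -0.0739,"wy": -0.0353,"wz": 0.0625},
  {"x": 0,"y": 0,"z": 0,"wx": -0.0739,"wy": -0.0353,"wz": 0.0625},
  {"x": 0,"y": 0,"z": 0,"wx": 0,"wy": 0,"wz": 0},
])

```text
clock: 23.68
tcp_pos: [0.4122, 0.1501, 0.199]
orientation: [-0.171, -0.108, 0.979, -0.021]
contact_force: [-0.1, -1.1, -2.1]
grip_width: 0.0624
grip_force: 30.0
```

```bash
python3 look.py w5; python3 - <<'E'
from lay import *
from rig import bot
o=bot.get_obs()
Tt=restT([.4857,-.0137,.0857],13.45,.07,.0)@np.linalg.inv(G);print(o["contact_force"],plan(Tt[:3,:3],Tt[:3,3]))
w=dict(np.load("w5.npz"));P=cloud(w,np.ones((384,512),bool),w["T"])
i=(P[:,0]>.4)&(P[:,0]<.58)&(P[:,1]>-.08)&(P[:,1]<.06)&(P[:,2]>.01)&(P[:,2]<.1);print("rest pts",i.sum())
E
```

```text
23.6833 [0.4122 0.1501 0.199 ] [-0.5206  0.3952  0.1332  1.8441 -0.1087  1.2509  1.4546]
[[-0.918  -0.2194 -0.3303]
 [-0.2047  0.9756 -0.0791]
 [ 0.3396 -0.005  -0.9406]]
[ 0.596 -0.037 -3.299] (array([ -8.44, -17.72,   2.  ]), array([-0.004, -0.003, -0.005]))
rest pts 1798
```

```bash
cat > rfit.py <<'E'
import sys
from h import *
np.set_printoptions(precision=4,suppress=True)
w=dict(np.load(sys.argv[1]+".npz"));H=hsv(w)
m=(H[...,0]>8)&(H[...,0]<25)&(H[...,1]>70)
P=cloud(w,m,w["T"]);i=(P[:,0]>.4)&(P[:,0]<.58)&(P[:,1]>-.08)&(P[:,1]<.06)&(P[:,2]>.006)&(P[:,2]<.11);P=P[i]
c=np.array([.478,-.0155,.0545]);n=np.array([.4885,.117,.8648])
for k in range(6):
    Q=P[abs((P-c)@n)<(.008 if k<2 else .002)]
    if k: n=np.linalg.svd(Q-Q.mean(0),full_matrices=False)[2][2];n*=np.sign(n[2])
    c=Q.mean(0)
hz=-n*[1,1,0];hz/=np.linalg.norm(hz);Z=hz-n*(hz@n);Z/=np.linalg.norm(Z);Y=np.cross(Z,-n)
a,b,h=(P-c)@Z,(P-c)@Y,(P-c)@n;on=abs(h)<.002
print(len(Q),"n",n,"tilt",np.degrees(np.arccos(n[2])),"yaw",np.degrees(np.arctan2(n[1],n[0])),"c",c)
print("board z",np.percentile(a[on],[.5,99.5]),"y",np.percentile(b[on],[.5,99.5]))
st=(h>.012)&(h<.06)&(a<0);print("stop n",st.sum(),np.histogram(a[st],np.arange(-.08,.02,.004)),"y",np.percentile(b[st],[1,99]) if st.sum() else'')
E
python3 rfit.py w5
```

```text
1278 n [0.4856 0.1142 0.8667] tilt 29.922779624794167 yaw 13.235732630327302 c [ 0.4511 -0.0244  0.07  ]
board z [-0.0249  0.0113] y [-0.0433  0.0341]
stop n 0 (array([0, 0, 0, 0, 0, 0, 0, 0, 0, 0, 0, 0, 0, 0, 0, 0, 0, 0, 0, 0, 0, 0,
       0, 0]), array([-0.08 , -0.076, -0.072, -0.068, -0.064, -0.06 , -0.056, -0.052,
       -0.048, -0.044, -0.04 , -0.036, -0.032, -0.028, -0.024, -0.02 ,
       -0.016, -0.012, -0.008, -0.004,  0.   ,  0.004,  0.008,  0.012,
        0.016])) y
```

```bash
cat > steps.py <<'E'
from lay import *
from rig import bot
M=[.4848,-.0125,.0857];YAW=13.3
if __name__=="__main__":
    o=bot.get_obs();print(o["clock"],o["contact_force"],o["grip_width"])
    for n_,z_ in((.07,.008),(.02,.006),(.003,.003)):
        Tt=restT(M,YAW,n_,z_)@np.linalg.inv(G);print(n_,Tt[:3,3],*plan(Tt[:3,:3],Tt[:3,3]))
E
python3 steps.py
```

```text
23.7333 [ 0.596 -0.037 -3.299] 0.06208626997568418
0.07 [ 0.515 -0.006  0.157] [ -7.59 -17.6    1.88] [-0.005 -0.003 -0.003]
0.02 [ 0.492 -0.011  0.112] [ -6.92 -17.58   6.84] [-0.005 -0.003 -0.003]
0.003 [ 0.487 -0.013  0.096] [ -6.92 -17.57   8.56] [-0.005 -0.003 -0.003]
```

play_rows([
  {"x": -0.8,"y": -1.8,"z": -0.2,"wx": -0.005,"wy": -0.003,"wz": -0.003},
  {"x": -1.3,"y": -3,"z": 0.3,"wx": 0,"wy": 0,"wz": 0},
  {"x": -1.3,"y": -3,"z": 0.4,"wx": 0,"wy": 0,"wz": 0},
  {"x": -1.3,"y": -3,"z": 0.4,"wx": 0,"wy": 0,"wz": 0},
  {"x": -1.3,"y": -3,"z": 0.4,"wx": 0,"wy": 0,"wz": 0},
  {"x": -1,"y": -2.5,"z": 0.4,"wx": 0,"wy": 0,"wz": 0},
  {"x": -0.6,"y": -1.3,"z": 0.2,"wx": 0,"wy": 0,"wz": 0},
  {"x": 0,"y": 0,"z": 0,"wx": 0,"wy": 0,"wz": 0},
  {"x": 0,"y": 0,"z": 0,"wx": 0,"wy": 0,"wz": 0},
])

```text
clock: 24.48
tcp_pos: [0.5158, -0.002, 0.1548]
orientation: [-0.171, -0.115, 0.978, -0.02]
contact_force: [0.1, 1.4, -2.5]
grip_width: 0.0622
grip_force: 30.0
```

```bash
python3 steps.py
```

```text
24.4833 [ 0.092  1.359 -2.53 ] 0.0622331790342389
0.07 [ 0.515 -0.006  0.157] [ 0.21 -0.35 -0.1 ] [ 0.    -0.001  0.006]
0.02 [ 0.492 -0.011  0.112] [ 0.9  -0.36  4.85] [ 0.    -0.001  0.006]
0.003 [ 0.487 -0.013  0.096] [ 0.9  -0.36  6.58] [ 0.    -0.001  0.006]
```

play_rows([
  {"x": 0.3,"y": -0.36,"z": 0.6,"wx": 0,"wy": 0,"wz": 0.006},
  {"x": 0.3,"y": 0,"z": 1.2,"wx": 0,"wy": 0,"wz": 0},
  {"x": 0.3,"y": 0,"z": 1.2,"wx": 0,"wy": 0,"wz": 0},
  {"x": 0,"y": 0,"z": 1.2,"wx": 0,"wy": 0,"wz": 0},
  {"x": 0,"y": 0,"z": 0.6,"wx": 0,"wy": 0,"wz": 0},
  {"x": 0,"y": 0,"z": 0,"wx": 0,"wy": 0,"wz": 0},
  {"x": 0,"y": 0,"z": 0,"wx": 0,"wy": 0,"wz": 0},
  {"x": 0,"y": 0,"z": 0,"wx": 0,"wy": 0,"wz": 0},
])

```text
clock: 25.15
tcp_pos: [0.4936, -0.0113, 0.1145]
orientation: [-0.169, -0.112, 0.979, -0.02]
contact_force: [0.4, -0.2, -3.9]
grip_width: 0.0618
grip_force: 30.0
```

```bash
python3 steps.py
```

```text
25.15 [ 0.402 -0.208 -3.92 ] 0.06183121395566554
0.07 [ 0.515 -0.006  0.157] [-0.67  0.05 -4.7 ] [ 0.001  0.004 -0.001]
0.02 [ 0.492 -0.011  0.112] [0.03 0.04 0.25] [ 0.001  0.004 -0.001]
0.003 [ 0.487 -0.013  0.096] [0.04 0.04 1.98] [ 0.001  0.004 -0.001]
```

Now the final approach, and then I'll check the contact force before letting go.

play_rows([
  {"x": 0.02,"y": 0.04,"z": 0.5,"wx": 0,"wy": 0.004,"wz": 0},
  {"x": 0,"y": 0,"z": 0.6,"wx": 0,"wy": 0,"wz": 0},
  {"x": 0,"y": 0,"z": 0.5,"wx": 0,"wy": 0,"wz": 0},
  {"x": 0,"y": 0,"z": 0.3,"wx": 0,"wy": 0,"wz": 0},
  {"x": 0,"y": 0,"z": 0,"wx": 0,"wy": 0,"wz": 0},
  {"x": 0,"y": 0,"z": 0,"wx": 0,"wy": 0,"wz": 0},
])

```text
clock: 25.65
tcp_pos: [0.4864, -0.0131, 0.096]
orientation: [-0.172, -0.111, 0.979, -0.02]
contact_force: [0.1, -0.0, -3.7]
grip_width: 0.0622
grip_force: 30.0
```

```bash
python3 steps.py; python3 - <<'E'
from rig import bot
import cv2,numpy as np
a=bot.snapshot("scene");np.savez("s1.npz",**a);b=bot.snapshot("top")
cv2.imwrite("pics/r1.png",np.hstack([cv2.resize(a["img"][150:250,200:300],(400,400),interpolation=2),cv2.resize(b["img"][165:265,180:280],(400,400),interpolation=2)]))
E
```

```text
25.65 [ 0.088 -0.036 -3.728] 0.06218393257112599
0.07 [ 0.515 -0.006  0.157] [-0.71  0.06 -6.7 ] [ 0.001 -0.001 -0.002]
0.02 [ 0.492 -0.011  0.112] [-0.03  0.05 -1.74] [ 0.001 -0.001 -0.002]
0.003 [ 0.487 -0.013  0.096] [-0.03  0.05 -0.02] [ 0.001 -0.001 -0.002]
```

View pics/r1.png

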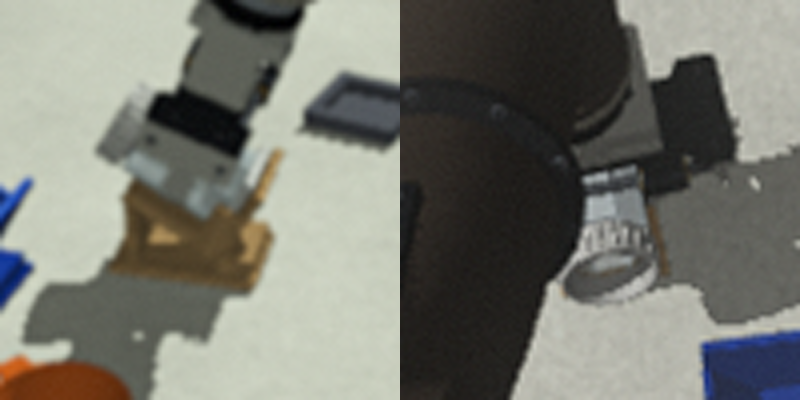

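play_rows([
  {"x": 0,"y": 0,"z": 0.1,"wx": 0,"wy": 0,"wz": 0},
  {"x": 0,"y": 0,"z": 0,"wx": 0,"wy": 0,"wz": 0},
  {"x": 0,"y": 0,"z": 0,"wx": 0,"wy": 0,"wz": 0},
  {"x": 0,"y": 0,"z": 0,"wx": 0,"wy": 0,"wz": 0},
  {"x": 0,"y": 0,"z": 0,"wx": 0,"wy": 0,"wz": 0},
  {"x": 0,"y": 0,"z": 0,"wx": 0,"wy": 0,"wz": 0},
  {"x": 0,"y": 0,"z": -1,"wx": 0,"wy": 0,"wz": 0},
  {"x": 0,"y": 0,"z": -2.5,"wx": 0,"wy": 0,"wz": 0},
  {"x": 0,"y": 0,"z": -3,"wx": 0,"wy": 0,"wz": 0},
  {"x": 0,"y": 0,"z": -3,"wx": 0,"wy": 0,"wz": 0},
  {"x": 0,"y": 0,"z": 0,"wx": 0,"wy": 0,"wz": 0},
  {"x": 0,"y": 0,"z": 0,"wx": 0,"wy": 0,"wz": 0},
], jaw=1)

```text
clock: 26.75
tcp_pos: [0.5192, -0.0055, 0.1864]
orientation: [-0.169, -0.112, 0.979, -0.02]
contact_force: [-0.5, -0.7, -0.3]
grip_width: 0.0918
grip_force: 0.0
```

```bash
python3 look.py w6; python3 steps.py; python3 - <<'E'
from lay import *
from steps import M,YAW
w=dict(np.load("w6.npz"));P=cloud(w,np.ones((384,512),bool),w["T"]);Jr=restT(M,YAW)
L=(P-Jr[:3,3])@Jr[:3,:3]
i=(L[:,2]>.047)&(L[:,2]<.069)&(np.hypot(L[:,0],L[:,1])<.045)&(L[:,0]<.03);Q=L[i];print("dial",len(Q),"y",np.percentile(Q[:,1],[.5,99.5]),"xmin",np.percentile(Q[:,0],[.5,2]))
i=(abs(L[:,2]-.0)<.02)&(abs(L[:,1])<.034)&(L[:,0]<-.02)&(L[:,0]>-.045);Q=L[i];print("body top x",len(Q),np.percentile(Q[:,0],[2,50]) if len(Q) else '')
i=(np.hypot(L[:,0],L[:,1])<.035)&(L[:,2]>.05)&(L[:,2]<.08);print("top z",np.percentile(L[i][:,2],[95,99]) if i.any() else '')
E
```

```text
26.75 [ 0.5192 -0.0055  0.1864] [-0.2614  0.5264  0.2133  1.6664 -0.0507  1.2982  1.7618]
[[-0.9176 -0.2253 -0.3274]
 [-0.2118  0.9743 -0.0768]
 [ 0.3363 -0.0012 -0.9418]]
26.8 [-0.35   0.185 -1.353] 0.09198622291008297
0.07 [ 0.515 -0.006  0.157] [-0.7   0.05  2.79] [ 0.001  0.    -0.002]
0.02 [ 0.492 -0.011  0.112] [-0.01  0.04  7.74] [ 0.001  0.    -0.002]
0.003 [ 0.487 -0.013  0.096] [-0.    0.04  9.47] [ 0.001  0.    -0.002]
dial 3392 y [-0.03   0.034] xmin [-0.034 -0.033]
body top x 2168 [-0.031 -0.03 ]
top z [0.068 0.068]
```

View pics/w6.png

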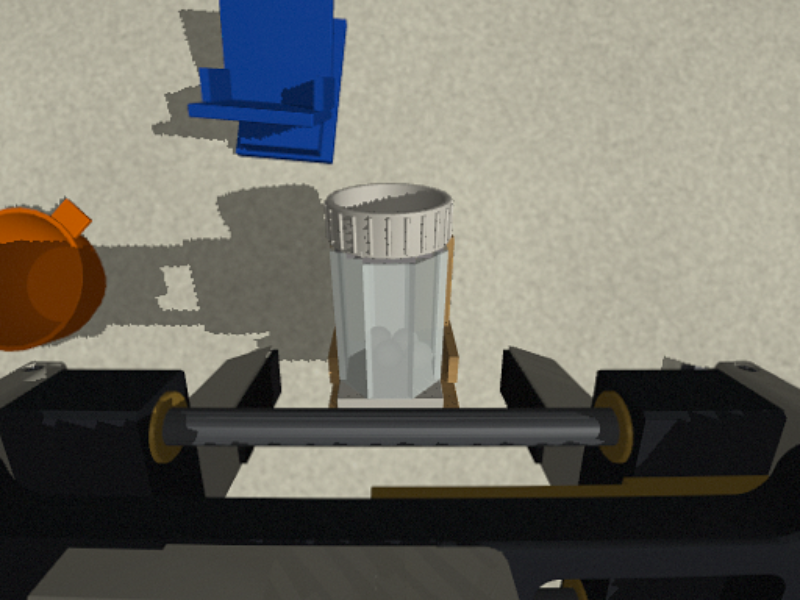

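The jar lies settled in the rest: dial (390,215), foot against the stop, eggs visible inside at (390,350). Next I'll scan for reachable pouring directions.

```bash
cat > pour.py <<'E'
from lay import *
C=np.array([.521,-.278,.052])
def pourT(az,tip,up,back=.008):
    a=np.radians(az);t=np.radians(tip);h=np.array([np.cos(a),np.sin(a),0])
    Z=np.cos(t)*k+np.sin(t)*h;X=np.cos(t)*h-np.sin(t)*k
    Jr=np.eye(4);Jr[:3,:3]=np.c_[X,np.cross(Z,X),Z]
    lip=Jr[:3,:3]@[.031,0,.0675];Jr[:3,3]=C-back*h+[0,0,up]-lip;return Jr@np.linalg.inv(G)
E
cat > t5.py <<'E'
from pour import *
from ik2 import lo,hi
np.set_printoptions(precision=2,suppress=True)
q0=np.array([-.26,.55,.2,1.7,-.05,1.25,1.75])
for az in range(90,300,20):
    q=q0;s=""
    for tip in(60,80,95,110,120,130):
        T=pourT(az,tip,.05 if tip<100 else .025);r=ik(T[:3,:3],T[:3,3],q,.003);q=r[2];s+=f" {tip}:{r[0]:.0f}/{r[1]:.0f}/{np.min(np.minimum(q-lo,hi-q)):.2f}"
    print(az,s,q,T[:3,3],flush=True)
E
timeout 200 python3 t5.py
```

```text
90  60:0/107/0.78 80:0/107/0.76 95:0/109/0.76 110:0/112/0.78 120:0/114/0.79 130:0/118/0.80 [0.06 0.65 0.25 1.59 0.31 1.16 1.94] [ 0.52 -0.31  0.15]
110  60:0/0/0.64 80:0/0/0.81 95:0/0/0.54 110:0/0/0.20 120:0/0/0.03 130:0/0/0.28 [-0.5   0.62  0.69  2.29  1.76  0.4  -1.33] [ 0.53 -0.31  0.15]
130  60:0/0/0.58 80:0/0/0.85 95:0/0/0.49 110:0/0/0.05 120:5/5/0.00 130:13/12/0.00 [-0.65  0.66  1.15  2.22 -1.32  0.12  2.14] [ 0.54 -0.31  0.15]
150  60:0/0/0.57 80:0/0/0.84 95:0/0/0.47 110:0/0/0.00 120:9/8/0.00 130:18/17/0.00 [ 0.05  0.35  0.45  2.21 -1.32  0.12  2.74] [ 0.55 -0.3   0.15]
170  60:0/0/0.60 80:0/0/0.82 95:0/0/0.49 110:0/0/0.03 120:7/7/0.00 130:16/15/0.00 [ 1.27  0.51 -0.81  2.17 -0.69  0.12  2.74] [ 0.56 -0.28  0.15]
190  60:0/0/0.69 80:0/0/0.56 95:0/0/0.33 110:0/0/0.00 120:1/1/0.00 130:6/6/0.00 [ 1.54  0.79 -1.12  2.17 -0.23  0.12  2.74] [ 0.56 -0.27  0.15]
210  60:0/0/0.50 80:0/0/0.29 95:0/0/0.00 110:0/0/0.00 120:0/0/0.00 130:0/0/0.00 [ 1.58  0.95 -1.22  2.08  0.07  0.33  2.74] [ 0.55 -0.26  0.15]
230  60:0/0/0.32 80:0/0/0.03 95:0/0/0.00 110:0/0/0.00 120:0/0/0.00 130:5/5/0.00 [ 1.51  1.04 -1.27  1.88  0.25  0.71  2.74] [ 0.54 -0.25  0.15]
250  60:0/0/0.16 80:0/0/0.00 95:0/0/0.00 110:1/1/0.00 120:8/8/0.00 130:11/15/0.00 [ 1.37  1.08 -1.27  1.7   0.32  1.06  2.74] [ 0.53 -0.25  0.15]
270  60:0/0/0.00 80:0/0/0.00 95:6/5/0.00 110:14/14/0.00 120:17/21/0.00 130:16/26/0.00 [ 1.23  1.13 -1.27  1.53  0.38  1.37  2.74] [ 0.52 -0.24  0.15]
290  60:0/96/0.78 80:0/99/0.76 95:0/103/0.75 110:0/108/0.73 120:0/112/0.72 130:0/117/0.70 [0.   0.64 0.3  1.6  0.12 1.24 2.04] [ 0.51 -0.25  0.15]
```

play_rows([
  {"x": -0.1,"y": -0.1,"z": 2,"wx": 0,"wy": 0,"wz": 0},
  {"x": -0.1,"y": 0,"z": 2.5,"wx": 0,"wy": 0,"wz": 0},
  {"x": -0.1,"y": 0,"z": 2.5,"wx": 0,"wy": 0,"wz": 0},
  {"x": 0,"y": 0,"z": 1.7,"wx": 0,"wy": 0,"wz": 0},
  {"x": 0,"y": 0,"z": 0.9,"wx": 0,"wy": 0,"wz": 0},
  {"x": 0,"y": 0,"z": 0,"wx": 0,"wy": 0,"wz": 0},
  {"x": 0,"y": 0,"z": 0,"wx": 0,"wy": 0,"wz": 0},
])

```text
clock: 27.38
tcp_pos: [0.4886, -0.0135, 0.0932]
orientation: [-0.172, -0.111, 0.979, -0.02]
contact_force: [0.8, 0.6, -0.9]
grip_width: 0.0919
grip_force: 0.0
```

play_rows([
  {"x": 0,"y": 0,"z": 0,"wx": 0,"wy": 0,"wz": 0},
  {"x": 0,"y": 0,"z": 0,"wx": 0,"wy": 0,"wz": 0},
  {"x": 0,"y": 0,"z": 0,"wx": 0,"wy": 0,"wz": 0},
  {"x": 0,"y": 0,"z": 0,"wx": 0,"wy": 0,"wz": 0},
  {"x": 0,"y": 0,"z": 0,"wx": 0,"wy": 0,"wz": 0},
  {"x": 0,"y": 0,"z": 0,"wx": 0,"wy": 0,"wz": 0},
  {"x": 0,"y": 0,"z": 0,"wx": 0,"wy": 0,"wz": 0},
], jaw=0.2)

```text
clock: 27.97
tcp_pos: [0.4892, -0.0134, 0.0936]
orientation: [-0.171, -0.112, 0.979, -0.02]
contact_force: [0.2, 1.1, 3.4]
grip_width: 0.0622
grip_force: 30.0
```

```bash
cat > t5.py <<'E'
from pour import *
from ik2 import lo,hi
np.set_printoptions(precision=2,suppress=True)
for az in(-20,0,20,40,60,80,100):
    q=np.array([.3,.5,0,1.7,0,1.25,1.75-np.radians(193-az)]);s=""
    for tip in(60,80,95,110,120,130,140):
        T=pourT(az,tip,.05 if tip<100 else .025);r=ik(T[:3,:3],T[:3,3],q,.003);q=r[2];s+=f" {tip}:{r[0]:.0f}/{r[1]:.0f}/{np.min(np.minimum(q-lo,hi-q)):.2f}"
        if tip in(60,140):s+=str(q)
    print(az,s,T[:3,3],flush=True)
E
timeout 200 python3 t5.py; python3 steps.py
```

```text
-20  60:0/0/0.04[ 0.69  0.33 -0.27  2.32  0.16  0.16 -1.62] 80:0/0/0.56 95:0/0/0.81 110:0/0/0.55 120:0/0/0.32 130:0/0/0.10 140:8/4/0.00[ 0.25  1.03  0.21  1.09  0.    2.   -1.45] [ 0.5  -0.27  0.15]
0  60:0/0/0.15[ 1.    0.39 -0.46  2.25 -0.18  0.27 -0.81] 80:0/0/0.59 95:0/0/0.80 110:0/0/0.60 120:0/0/0.38 130:0/0/0.17 140:0/0/0.00[ 0.2   1.04  0.11  1.09  0.27  2.   -1.28] [ 0.5  -0.28  0.15]
20  60:0/0/0.33[ 1.14  0.48 -0.54  2.12 -0.15  0.45 -0.42] 80:0/0/0.63 95:0/0/0.79 110:0/0/0.68 120:0/0/0.49 130:0/0/0.31 140:0/0/0.14[ 0.18  0.97 -0.07  1.26  0.56  1.86 -1.22] [ 0.5  -0.29  0.15]
40  60:0/0/0.55[ 1.04  0.54 -0.39  1.95 -0.24  0.67  0.02] 80:0/0/0.69 95:0/0/0.78 110:0/0/0.85 120:0/0/0.70 130:0/0/0.55 140:0/0/0.41[-0.03  0.89  0.13  1.47  0.64  1.59 -1.04] [ 0.5  -0.29  0.15]
60  60:0/0/0.76[ 0.93  0.61 -0.28  1.77 -0.23  0.88  0.32] 80:0/0/0.72 95:0/0/0.77 110:0/0/0.77 120:0/0/0.79 130:0/0/0.82 140:0/0/0.73[-0.23  0.81  0.3   1.71  0.76  1.27 -0.96] [ 0.51 -0.3   0.15]
80  60:0/0/0.93[ 0.83  0.69 -0.22  1.59 -0.17  1.07  0.57] 80:0/0/0.75 95:0/0/0.67 110:0/0/0.61 120:0/0/0.63 130:0/0/0.61 140:0/0/0.61[-0.44  0.76  0.5   1.96  0.95  0.92 -0.98] [ 0.52 -0.3   0.15]
100  60:0/0/0.78[ 0.72  0.76 -0.18  1.43 -0.11  1.22  0.81] 80:0/0/0.79 95:0/0/0.58 110:0/0/0.38 120:0/0/0.31 130:0/0/0.30 140:0/0/0.33[-0.72  0.83  0.86  2.22  1.36  0.45 -1.24] [ 0.52 -0.3   0.15]
27.9667 [0.167 1.14  3.427] 0.06221100959973827
0.07 [ 0.515 -0.006  0.157] [-0.39  0.15 -6.83] [ 0.001 -0.    -0.002]
0.02 [ 0.492 -0.011  0.112] [ 0.29  0.14 -1.87] [ 0.001 -0.    -0.002]
0.003 [ 0.487 -0.013  0.096] [ 0.3   0.14 -0.15] [ 0.001 -0.    -0.002]
```

play_rows([
  {"x": 0.1,"y": 0,"z": -0.5,"wx": 0,"wy": 0,"wz": 0},
  {"x": 0.1,"y": 0,"z": -1.2,"wx": 0,"wy": 0,"wz": 0},
  {"x": 0.1,"y": 0,"z": -2,"wx": 0,"wy": 0,"wz": 0},
  {"x": 0.3,"y": 0,"z": -2.5,"wx": 0,"wy": 0,"wz": 0},
  {"x": 1,"y": 0,"z": -3,"wx": 0,"wy": 0,"wz": 0},
  {"x": 1,"y": 0,"z": -3,"wx": 0,"wy": 0,"wz": 0},
  {"x": 1,"y": 0,"z": -3,"wx": 0,"wy": 0,"wz": 0},
  {"x": 1,"y": 0,"z": -3,"wx": 0,"wy": 0,"wz": 0},
  {"x": 0,"y": 0,"z": 0,"wx": 0,"wy": 0,"wz": 0},
])

```text
clock: 28.72
tcp_pos: [0.5091, -0.0094, 0.2856]
orientation: [-0.168, -0.111, 0.979, -0.02]
contact_force: [0.3, 0.2, -3.4]
grip_width: 0.0616
grip_force: 30.0
```

play_rows([
  {"x": 0,"y": 0,"z": 0,"wx": -0.0393,"wy": 0,"wz": 0.11},
  {"x": 0,"y": 0,"z": 0,"wx": -0.0393,"wy": 0,"wz": 0.11},
  {"x": 0,"y": 0,"z": 0,"wx": -0.0393,"wy": 0,"wz": 0.11},
  {"x": 0,"y": 0,"z": 0,"wx": -0.0393,"wy": 0,"wz": 0.11},
  {"x": 0,"y": 0,"z": 0,"wx": -0.0393,"wy": 0,"wz": 0.11},
  {"x": 0,"y": 0,"z": 0,"wx": -0.0393,"wy": 0,"wz": 0.11},
  {"x": 0,"y": 0,"z": 0,"wx": -0.0393,"wy": 0,"wz": 0.11},
  {"x": 0,"y": 0,"z": 0,"wx": -0.0393,"wy": 0,"wz": 0.11},
  {"x": 0,"y": 0,"z": 0,"wx": -0.0393,"wy": 0,"wz": 0.11},
  {"x": 0,"y": 0,"z": 0,"wx": -0.0393,"wy": 0,"wz": 0.11},
  {"x": 0,"y": 0,"z": 0,"wx": -0.0393,"wy": 0,"wz": 0.11},
])

```text
clock: 29.63
tcp_pos: [0.5066, -0.0095, 0.2795]
orientation: [-0.149, 0.5, 0.849, 0.085]
contact_force: [0.6, -0.5, -3.3]
grip_width: 0.0617
grip_force: 30.0
```

```bash
cat > pp.py <<'E'
from pour import *
from rig import bot
o=bot.get_obs();T=tcpT(o);print(o["clock"],o["joint_pos"],T[:3,3],o["contact_force"],o["grip_width"]);Jc=T@G;print("jz",Jc[:3,2],"jx",Jc[:3,0])
for tip,up in((60,.12),(80,.06),(100,.04),(125,.025)):
    Tt=pourT(45,tip,up);print(tip,Tt[:3,3],*plan(Tt[:3,:3],Tt[:3,3]))
E
python3 pp.py
```

```text
29.6333 [-0.248  0.363  0.477  1.716 -0.424  1.366  0.87 ] [ 0.507 -0.009  0.279] [ 0.554 -0.498 -3.313] 0.06171374507622437
jz [-0.421  0.758  0.498] jx [-0.246  0.433 -0.867]
60 [ 0.461 -0.338  0.171] [-28.61 -19.88   1.35] [-0.441  0.006  1.217]
80 [ 0.464 -0.335  0.138] [-29.63 -19.44   4.56] [-0.225 -0.294  1.281]
100 [ 0.473 -0.325  0.141] [-29.18 -18.18   4.37] [-0.    -0.592  1.318]
125 [ 0.492 -0.307  0.146] [-28.31 -15.66   4.09] [ 0.293 -0.962  1.325]
```

play_rows([
  {"x": 0,"y": 0,"z": 0,"wx": -0.0401,"wy": 0,"wz": 0.1106},
  {"x": 0,"y": 0,"z": 0,"wx": -0.0401,"wy": 0,"wz": 0.1106},
  {"x": 0,"y": 0,"z": 0,"wx": -0.0401,"wy": 0,"wz": 0.1106},
  {"x": 0,"y": 0,"z": 0,"wx": -0.0401,"wy": 0,"wz": 0.1106},
  {"x": 0,"y": 0,"z": 0,"wx": -0.0401,"wy": 0,"wz": 0.1106},
  {"x": 0,"y": 0,"z": 0,"wx": -0.0401,"wy": 0,"wz": 0.1106},
  {"x": 0,"y": 0,"z": 0,"wx": -0.0401,"wy": 0,"wz": 0.1106},
  {"x": 0,"y": 0,"z": 0,"wx": -0.0401,"wy": 0,"wz": 0.1106},
  {"x": 0,"y": 0,"z": 0,"wx": -0.0401,"wy": 0,"wz": 0.1106},
  {"x": 0,"y": 0,"z": 0,"wx": -0.0401,"wy": 0,"wz": 0.1106},
  {"x": 0,"y": 0,"z": 0,"wx": -0.0401,"wy": 0,"wz": 0.1106},
  {"x": 0,"y": 0,"z": 0,"wx": 0,"wy": 0,"wz": 0},
])

```text
clock: 30.63
tcp_pos: [0.5054, -0.0084, 0.2795]
orientation: [-0.065, 0.911, 0.376, 0.158]
contact_force: [0.1, 0.6, -2.6]
grip_width: 0.0619
grip_force: 30.0
```

```bash
python3 pp.py; python3 - <<'E'
from h import *
from rig import bot
t=bot.snapshot("top");H=hsv(t);m=((H[...,0]<14)&(H[...,1]>190)&(H[...,2]>60)).astype(np.uint8)
m[:, :290]=0;m[:,360:]=0
m=cv2.morphologyEx(m,cv2.MORPH_OPEN,np.ones((13,13),np.uint8))
c,_=cv2.findContours(m,cv2.RETR_EXTERNAL,cv2.CHAIN_APPROX_NONE);c=max(c,key=cv2.contourArea);(u,v),r=cv2.minEnclosingCircle(c);print(u,v,r,cast(t,[[u,v],[u+r,v]],.052))
s=dict(np.load("s0.npz"));H=hsv(s);m=((H[...,0]<14)&(H[...,1]>190)&(H[...,2]>60));m[:225]=0;m[:,:180]=0;m[:,245:]=0
P=cloud(s,m);Q=P[P[:,2]>.049];print(len(Q),np.percentile(Q,[2,98],axis=0))
E
```

```text
30.6333 [-0.522  0.103  0.68   2.04  -0.451  0.861 -0.369] [ 0.505 -0.008  0.28 ] [ 0.073  0.569 -2.567] 0.061904487418008615
jz [0.612 0.615 0.497] jx [ 0.352  0.351 -0.868]
60 [ 0.461 -0.338  0.171] [-28.52  20.15   1.33] [0.001 0.003 0.002]
80 [ 0.464 -0.335  0.138] [-29.23  20.15   4.65] [ 0.    -0.346  0.002]
100 [ 0.473 -0.325  0.141] [-27.89  20.15   4.79] [-0.    -0.695  0.001]
125 [ 0.492 -0.307  0.146] [-25.23  20.15   5.15] [-0.001 -1.131  0.001]Traceback (most recent call last):
  File "<stdin>", line 6, in <module>
ValueError: max() iterable argument is empty
```

play_rows([
  {"x": -1.5,"y": 1.05,"z": 0,"wx": 0,"wy": 0,"wz": 0},
  {"x": -3,"y": 2.1,"z": 0,"wx": 0,"wy": 0,"wz": 0},
  {"x": -3,"y": 2.1,"z": 0,"wx": 0,"wy": 0,"wz": 0},
  {"x": -3,"y": 2.1,"z": 0,"wx": 0,"wy": 0,"wz": 0},
  {"x": -3,"y": 2.1,"z": 0,"wx": 0,"wy": 0,"wz": 0},
  {"x": -3,"y": 2.1,"z": 0,"wx": 0,"wy": 0,"wz": 0},
  {"x": -3,"y": 2.1,"z": 0,"wx": 0,"wy": 0,"wz": 0},
  {"x": -3,"y": 2.1,"z": 0,"wx": 0,"wy": 0,"wz": 0},
  {"x": -3,"y": 2.1,"z": 0,"wx": 0,"wy": 0,"wz": 0},
  {"x": -2,"y": 1.5,"z": 0.5,"wx": 0,"wy": 0,"wz": 0},
  {"x": -1,"y": 0.8,"z": 0.8,"wx": 0,"wy": 0,"wz": 0},
  {"x": 0,"y": 0,"z": 0,"wx": 0,"wy": 0,"wz": 0},
])

```text
clock: 31.68
tcp_pos: [0.463, -0.3419, 0.1701]
orientation: [-0.064, 0.909, 0.38, 0.157]
contact_force: [0.1, 0.2, -3.4]
grip_width: 0.0617
grip_force: 30.0
```

```bash
python3 pp.py;  python3 look.py w7; python3 - <<'E'
from h import *
w=dict(np.load("w7.npz"));H=hsv(w);m=((H[...,0]<14)&(H[...,1]>170)&(H[...,2]>60))
P=cloud(w,m,w["T"]);Q=P[(P[:,2]>.045)&(P[:,2]<.06)&(P[:,1]<-.2)];print("cup wrist",len(Q),np.percentile(Q,[1,99],axis=0) if len(Q) else'')
np.save("cupw",Q)
E
```

```text
31.6833 [ 0.243  0.528  0.724  1.871 -0.798  1.069  0.596] [ 0.463 -0.342  0.17 ] [ 0.099  0.201 -3.385] 0.0617067951362114
jz [0.608 0.62  0.496] jx [ 0.35   0.352 -0.868]
60 [ 0.461 -0.338  0.171] [ 0.17 -0.46 -0.07] [0.    0.005 0.009]
80 [ 0.464 -0.335  0.138] [-0.54 -0.46  3.25] [ 0.001 -0.344  0.009]
100 [ 0.473 -0.325  0.141] [ 0.8  -0.45  3.38] [ 0.001 -0.693  0.008]
125 [ 0.492 -0.307  0.146] [ 3.46 -0.44  3.74] [ 0.002 -1.13   0.008]
31.6833 [ 0.463  -0.3419  0.1701] [ 0.2426  0.5281  0.7236  1.8712 -0.7982  1.0691  0.5963]
[[ 0.6622  0.711   0.2367]
 [ 0.6705 -0.7032  0.2363]
 [ 0.3345  0.0022 -0.9424]]
cup wrist 204 [[ 0.50604286 -0.3039978   0.04504708]
 [ 0.58412955 -0.22587551  0.05143129]]
```

play_rows([
  {"x": -0.3,"y": -0.46,"z": 1.6,"wx": 0,"wy": -0.08,"wz": 0.009},
  {"x": -0.2,"y": 0,"z": 1.4,"wx": 0,"wy": -0.09,"wz": 0},
  {"x": 0,"y": 0,"z": 0.3,"wx": 0,"wy": -0.09,"wz": 0},
  {"x": 0,"y": 0,"z": 0,"wx": 0,"wy": -0.085,"wz": 0},
  {"x": 0,"y": 0,"z": 0,"wx": 0,"wy": 0,"wz": 0},
])

```text
clock: 32.15
tcp_pos: [0.4685, -0.327, 0.1389]
orientation: [-0.0, 0.922, 0.386, -0.002]
contact_force: [1.2, 1.4, -2.8]
grip_width: 0.0616
grip_force: 30.0
```

```bash
python3 pp.py
```

```text
32.15 [-0.073  0.599  0.876  1.883 -0.566  0.931  0.294] [ 0.469 -0.327  0.139] [ 1.248  1.419 -2.83 ] 0.06162817849590924
jz [0.689 0.704 0.173] jx [ 0.12   0.125 -0.985]
60 [ 0.461 -0.338  0.171] [-1.32  0.19 -3.24] [-0.003  0.349  0.011]
80 [ 0.464 -0.335  0.138] [-0.87  0.2   0.13] [-0.002  0.     0.011]
100 [ 0.473 -0.325  0.141] [ 0.44  0.21 -0.2 ] [-0.001 -0.349  0.011]
125 [ 0.492 -0.307  0.146] [ 3.06  0.23 -0.76] [ 0.    -0.785  0.011]
```

play_rows([
  {"x": 0.1,"y": 0.1,"z": -0.05,"wx": 0,"wy": -0.0875,"wz": 0.006},
  {"x": 0.1,"y": 0.1,"z": -0.05,"wx": 0,"wy": -0.0875,"wz": 0.005},
  {"x": 0.1,"y": 0,"z": -0.05,"wx": 0,"wy": -0.0875,"wz": 0},
  {"x": 0.1,"y": 0,"z": -0.05,"wx": 0,"wy": -0.0875,"wz": 0},
  {"x": 0.39,"y": 0,"z": -0.37,"wx": 0,"wy": -0.0875,"wz": 0},
  {"x": 0.39,"y": 0,"z": -0.37,"wx": 0,"wy": -0.0875,"wz": 0},
  {"x": 0.39,"y": 0,"z": -0.37,"wx": 0,"wy": -0.0875,"wz": 0},
  {"x": 0.39,"y": 0,"z": -0.37,"wx": 0,"wy": -0.0875,"wz": 0},
  {"x": 0.39,"y": 0,"z": -0.37,"wx": 0,"wy": -0.0875,"wz": 0},
  {"x": 0,"y": 0,"z": 0,"wx": 0,"wy": 0,"wz": 0},
  {"x": 0,"y": 0,"z": 0,"wx": 0,"wy": 0,"wz": 0},
])

```text
clock: 33.07
tcp_pos: [0.4879, -0.3116, 0.1455]
orientation: [0.143, 0.855, 0.348, -0.356]
contact_force: [-0.5, 0.3, -2.0]
grip_width: 0.0623
grip_force: 30.0
```

```bash
python3 pp.py
```

```text
33.0667 [-0.482  1.056  1.158  1.676 -0.193  1.166 -0.183] [ 0.488 -0.312  0.145] [-0.493  0.342 -1.979] 0.062255028963657345
jz [ 0.584  0.576 -0.572] jx [-0.412 -0.397 -0.82 ]
60 [ 0.461 -0.338  0.171] [-4.49 -0.04  0.85] [-0.004  1.133 -0.01 ]
80 [ 0.464 -0.335  0.138] [-1.79 -0.04  2.91] [-0.007  0.784 -0.008]
100 [ 0.473 -0.325  0.141] [-1.1  -0.06  1.75] [-0.009  0.435 -0.006]
125 [ 0.492 -0.307  0.146] [ 0.37 -0.09 -0.49] [-0.011 -0.002 -0.004]
```

play_rows([
  {"x": -1.2,"y": 0,"z": 0,"wx": 0,"wy": 0,"wz": 0},
  {"x": 1.4,"y": 0,"z": -0.4,"wx": 0,"wy": 0,"wz": 0},
  {"x": -1.2,"y": 0.5,"z": 0,"wx": 0,"wy": 0,"wz": 0},
  {"x": 1.2,"y": -0.5,"z": 0,"wx": 0,"wy": -0.06,"wz": 0},
  {"x": -1.2,"y": -0.5,"z": 0,"wx": 0,"wy": -0.06,"wz": 0},
  {"x": 1.2,"y": 0.5,"z": 0,"wx": 0,"wy": 0,"wz": 0},
  {"x": -1.2,"y": 0.5,"z": 0,"wx": 0,"wy": 0,"wz": 0},
  {"x": 1.2,"y": -0.5,"z": 0,"wx": 0,"wy": 0,"wz": 0},
  {"x": 0,"y": 0,"z": 0,"wx": 0,"wy": 0,"wz": 0},
  {"x": 0,"y": 0,"z": 0,"wx": 0,"wy": 0,"wz": 0},
  {"x": 0,"y": 0,"z": 0,"wx": 0,"wy": 0,"wz": 0},
])

```text
clock: 33.98
tcp_pos: [0.4899, -0.3107, 0.1488]
orientation: [0.165, 0.833, 0.337, -0.406]
contact_force: [-0.4, 0.2, -2.6]
grip_width: 0.0618
grip_force: 30.0
```

```bash
python3 pp.py|head -3; python3 - <<'E'
from h import *
from rig import bot
for n in("scene","top"):
    s=bot.snapshot(n);np.savez(n+"p.npz",**s);H=hsv(s);P=cloud(s,(H[...,1]<60)&(H[...,2]>120));d=np.hypot(P[:,0]-.521,P[:,1]+.278)
    Q=P[(d<.045)&(P[:,2]<.05)&(P[:,2]>.002)];print(n,"white in cup",len(Q),np.percentile(Q[:,2],[5,50,95]) if len(Q) else '')
s=dict(np.load("scenep.npz"))
cv2.imwrite("pics/p.png",cv2.resize(s["img"][205:295,160:280],(800,600),interpolation=2))
E
```

```text
33.9833 [-0.504  1.134  1.176  1.639 -0.147  1.218 -0.225] [ 0.49  -0.311  0.149] [-0.448  0.213 -2.55 ] 0.061819825309156196
jz [ 0.534  0.519 -0.667] jx [-0.479 -0.465 -0.745]
60 [ 0.461 -0.338  0.171] [-4.22 -0.09  1.75] [-0.001  1.254 -0.015]
scene white in cup 1 [0.01485827 0.01485827 0.01485827]
top white in cup 0
```

play_rows([
  {"x": -1.5,"y": 0,"z": 0,"wx": 0,"wy": 0.08,"wz": 0},
  {"x": 1.5,"y": 0,"z": 0,"wx": 0,"wy": -0.08,"wz": 0},
  {"x": -1.5,"y": 0,"z": 0,"wx": 0,"wy": 0.08,"wz": 0},
  {"x": 1.5,"y": 0,"z": 0,"wx": 0,"wy": -0.08,"wz": 0},
  {"x": -1.5,"y": 0.6,"z": 0,"wx": 0,"wy": 0,"wz": 0},
  {"x": 1.5,"y": -0.6,"z": 0,"wx": 0,"wy": 0,"wz": 0},
  {"x": 0,"y": 0,"z": 0,"wx": 0,"wy": 0,"wz": 0},
  {"x": 0,"y": 0,"z": 0,"wx": 0,"wy": 0,"wz": 0},
])

```text
clock: 34.75
tcp_pos: [0.4917, -0.3082, 0.1494]
orientation: [0.165, 0.833, 0.338, -0.406]
contact_force: [0.0, -0.1, -0.5]
grip_width: 0.062
grip_force: 30.0
```

play_rows([
  {"x": -0.4,"y": 0,"z": -0.8,"wx": 0,"wy": 0.11,"wz": 0},
  {"x": -0.4,"y": 0,"z": -0.8,"wx": 0,"wy": 0.11,"wz": 0},
  {"x": -0.4,"y": 0,"z": -0.8,"wx": 0,"wy": 0.11,"wz": 0},
  {"x": 0,"y": 0,"z": -1,"wx": 0,"wy": 0.11,"wz": 0},
  {"x": 0,"y": 0,"z": -1,"wx": 0,"wy": 0.11,"wz": 0},
  {"x": 0,"y": 0,"z": -1,"wx": 0,"wy": 0.11,"wz": 0},
  {"x": 0,"y": 0,"z": -1,"wx": 0,"wy": 0.11,"wz": 0},
  {"x": 0,"y": 0,"z": -1.5,"wx": 0,"wy": 0.11,"wz": 0},
  {"x": 0,"y": 0,"z": -2,"wx": 0,"wy": 0.11,"wz": 0},
  {"x": 0,"y": 0,"z": -3,"wx": 0,"wy": 0.11,"wz": 0},
  {"x": 0,"y": 0,"z": -3,"wx": 0,"wy": 0.11,"wz": 0},
])

```text
clock: 35.67
tcp_pos: [0.5043, -0.2952, 0.3084]
orientation: [-0.056, 0.916, 0.372, 0.143]
contact_force: [0.2, -0.4, -3.1]
grip_width: 0.0621
grip_force: 30.0
```

```bash
cat > eggs.py <<'E'
from h import *
from rig import bot
S={}
for n in("scene","top"):
    s=bot.snapshot(n);S[n]=s;H=hsv(s);P=cloud(s,(H[...,1]<90)&(H[...,2]>100));d=np.hypot(P[:,0]-.521,P[:,1]+.278)
    Q=P[(d<.05)&(P[:,2]<.055)&(P[:,2]>.002)];print(n,"white in cup",len(Q),np.round(np.percentile(Q[:,2],[5,50,95]),3) if len(Q) else '')
o=bot.get_obs();w=bot.snapshot("wrist")
a=cv2.resize(S["scene"]["img"][215:290,170:270],(400,300),interpolation=2);b=cv2.resize(S["top"]["img"][170:245,275:375],(400,300),interpolation=2);c=cv2.resize(w["img"],(800,600))[0:300,:]
cv2.imwrite("pics/e.png",np.vstack([np.hstack([a,b]),c]))
E
python3 pp.py; python3 eggs.py
```

```text
35.6667 [-0.051  0.398  0.941  1.716 -0.66   1.27   0.283] [ 0.504 -0.295  0.308] [ 0.18  -0.391 -3.104] 0.0621373994974389
jz [0.631 0.62  0.466] jx [ 0.337  0.322 -0.885]
60 [ 0.461 -0.338  0.171] [-9.95 -0.04 11.23] [ 0.009  0.039 -0.01 ]
80 [ 0.464 -0.335  0.138] [-10.55  -0.06  14.57] [ 0.006 -0.31  -0.011]
100 [ 0.473 -0.325  0.141] [-9.2  -0.08 14.66] [ 0.003 -0.659 -0.012]
125 [ 0.492 -0.307  0.146] [-6.53 -0.12 14.93] [-0.001 -1.096 -0.013]
scene white in cup 77 [0.013 0.02  0.051]
top white in cup 120 [0.004 0.021 0.028]
```

View pics/e.png

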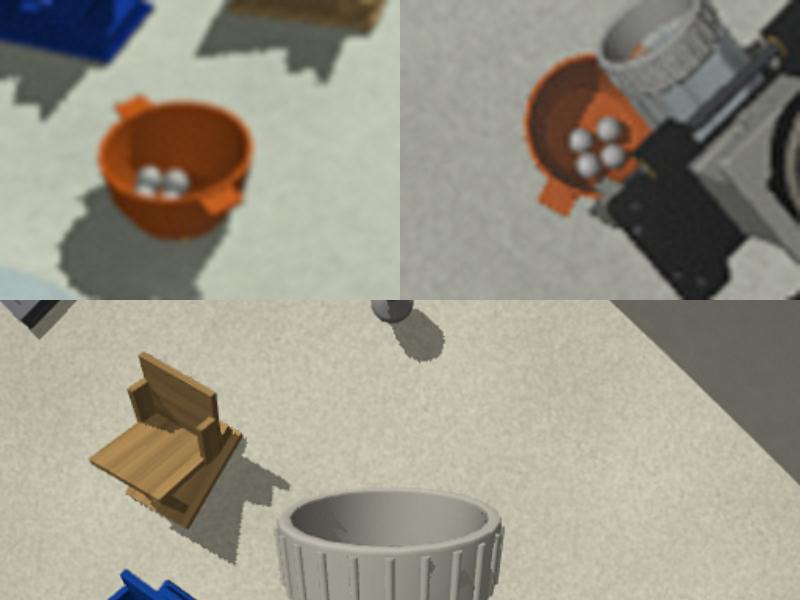

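All four eggs are in the cup: (580,140), (608,128), (588,163) and (612,155) in the top crop. Next I'll carry the empty jar back.

play_rows([
  {"x": 1,"y": -1,"z": 0.3,"wx": 0,"wy": 0,"wz": 0},
  {"x": 2.1,"y": -2.2,"z": 1,"wx": 0,"wy": 0,"wz": 0},
  {"x": 2.2,"y": -2.4,"z": 1,"wx": 0,"wy": 0,"wz": 0},
  {"x": 2.2,"y": -2.4,"z": 1,"wx": 0,"wy": 0,"wz": 0},
  {"x": 2.2,"y": -2.4,"z": 1,"wx": 0,"wy": 0,"wz": 0},
  {"x": 2.2,"y": -2.4,"z": 1,"wx": 0,"wy": 0,"wz": 0},
  {"x": 2.2,"y": -2.3,"z": 1,"wx": 0,"wy": 0,"wz": 0},
  {"x": 2.2,"y": -2.3,"z": 1,"wx": 0,"wy": 0,"wz": 0},
  {"x": 1.6,"y": -1.7,"z": 0.9,"wx": 0,"wy": 0,"wz": 0},
  {"x": 0.8,"y": -0.8,"z": 0.5,"wx": 0,"wy": 0,"wz": 0},
])

```text
clock: 36.65
tcp_pos: [0.5121, -0.0053, 0.2764]
orientation: [-0.057, 0.915, 0.374, 0.138]
contact_force: [-0.2, -0.4, -2.9]
grip_width: 0.0615
grip_force: 30.0
```

play_rows([
  {"x": 0,"y": 0,"z": 0,"wx": 0.0393,"wy": 0,"wz": -0.11},
  {"x": 0,"y": 0,"z": 0,"wx": 0.0393,"wy": 0,"wz": -0.11},
  {"x": 0,"y": 0,"z": 0,"wx": 0.0393,"wy": 0,"wz": -0.11},
  {"x": 0,"y": 0,"z": 0,"wx": 0.0393,"wy": 0,"wz": -0.11},
  {"x": 0,"y": 0,"z": 0,"wx": 0.0393,"wy": 0,"wz": -0.11},
  {"x": 0,"y": 0,"z": 0,"wx": 0.0393,"wy": 0,"wz": -0.11},
  {"x": 0,"y": 0,"z": 0,"wx": 0.0393,"wy": 0,"wz": -0.11},
  {"x": 0,"y": 0,"z": 0,"wx": 0.0393,"wy": 0,"wz": -0.11},
  {"x": 0,"y": 0,"z": 0,"wx": 0.0393,"wy": 0,"wz": -0.11},
  {"x": 0,"y": 0,"z": 0,"wx": 0.0393,"wy": 0,"wz": -0.11},
  {"x": 0,"y": 0,"z": 0,"wx": 0.0393,"wy": 0,"wz": -0.11},
])

```text
clock: 37.57
tcp_pos: [0.5129, -0.01, 0.277]
orientation: [-0.151, 0.51, 0.844, 0.067]
contact_force: [-0.7, -0.7, -1.8]
grip_width: 0.0618
grip_force: 30.0
```

```bash
cat > back.py <<'E'
from lay import *
from rig import bot
q=np.array([-.171,-.112,.979,-.02]);A=np.eye(4);A[:3,:3]=R.from_quat([q[1],q[2],q[3],q[0]]).as_matrix();A[:3,3]=[.4892,-.0134,.0936]
J2=restT([0,0,0],13.3);nn=-J2[:3,0];zz=J2[:3,2]
o=bot.get_obs();print(o["clock"],o["joint_pos"],o["tcp_pos"],o["contact_force"],o["grip_width"])
for n_,z_ in((.07,.008),(.02,.006),(.003,.003)):
    print(n_,*plan(A[:3,:3],A[:3,3]+n_*nn+z_*zz))
E
python3 back.py
```

```text
37.5667 [-0.37   0.407  0.643  1.699 -0.457  1.404  0.891] [ 0.513 -0.01   0.277] [-0.653 -0.661 -1.817] 0.06175296050065381
0.07 [-3.74  0.96 11.24] [ 0.401 -0.014 -1.246]
0.02 [-4.64 -1.1  15.71] [ 0.401 -0.014 -1.246]
0.003 [-5.03 -1.6  17.31] [ 0.401 -0.014 -1.246]
```

play_rows([
  {"x": 0,"y": 0,"z": 0,"wx": 0.0365,"wy": -0.001,"wz": -0.1133},
  {"x": 0,"y": 0,"z": 0,"wx": 0.0365,"wy": -0.001,"wz": -0.1133},
  {"x": 0,"y": 0,"z": 0,"wx": 0.0365,"wy": -0.001,"wz": -0.1133},
  {"x": 0,"y": 0,"z": 0,"wx": 0.0365,"wy": -0.001,"wz": -0.1133},
  {"x": 0,"y": 0,"z": 0,"wx": 0.0365,"wy": -0.001,"wz": -0.1133},
  {"x": 0,"y": 0,"z": 0,"wx": 0.0365,"wy": -0.001,"wz": -0.1133},
  {"x": 0,"y": 0,"z": 0,"wx": 0.0365,"wy": -0.001,"wz": -0.1133},
  {"x": 0,"y": 0,"z": 0,"wx": 0.0365,"wy": -0.001,"wz": -0.1133},
  {"x": 0,"y": 0,"z": 0,"wx": 0.0365,"wy": -0.001,"wz": -0.1133},
  {"x": 0,"y": 0,"z": 0,"wx": 0.0365,"wy": -0.001,"wz": -0.1133},
  {"x": 0,"y": 0,"z": 0,"wx": 0.0365,"wy": -0.001,"wz": -0.1133},
  {"x": 0,"y": 0,"z": 0,"wx": 0,"wy": 0,"wz": 0},
])

```text
clock: 38.57
tcp_pos: [0.5132, -0.0081, 0.277]
orientation: [-0.172, -0.114, 0.978, -0.019]
contact_force: [-0.1, 0.2, -2.2]
grip_width: 0.0619
grip_force: 30.0
```

```bash
python3 back.py
```

```text
38.5667 [-0.363  0.446  0.367  1.58  -0.08   1.483  1.821] [ 0.513 -0.008  0.277] [-0.111  0.206 -2.19 ] 0.06194807420000149
0.07 [-4.38  0.02 11.05] [ 0.001 -0.002  0.004]
0.02 [-3.7   0.01 16.01] [ 0.001 -0.002  0.004]
0.003 [-3.7   0.01 17.73] [ 0.001 -0.002  0.004]
```

play_rows([
  {"x": -0.8,"y": 0,"z": 1.5,"wx": 0,"wy": -0.002,"wz": 0.004},
  {"x": -1,"y": 0,"z": 2.5,"wx": 0,"wy": 0,"wz": 0},
  {"x": -1,"y": 0,"z": 2.6,"wx": 0,"wy": 0,"wz": 0},
  {"x": -1,"y": 0,"z": 2.6,"wx": 0,"wy": 0,"wz": 0},
  {"x": -0.2,"y": 0,"z": 2,"wx": 0,"wy": 0,"wz": 0},
  {"x": 0.2,"y": 0,"z": 1.8,"wx": 0,"wy": 0,"wz": 0},
  {"x": 0.1,"y": 0,"z": 1.5,"wx": 0,"wy": 0,"wz": 0},
  {"x": 0,"y": 0,"z": 1,"wx": 0,"wy": 0,"wz": 0},
  {"x": 0,"y": 0,"z": 0.5,"wx": 0,"wy": 0,"wz": 0},
  {"x": 0,"y": 0,"z": 0,"wx": 0,"wy": 0,"wz": 0},
  {"x": 0,"y": 0,"z": 0,"wx": 0,"wy": 0,"wz": 0},
  {"x": 0,"y": 0,"z": 0,"wx": 0,"wy": 0,"wz": 0},
])

```text
clock: 39.57
tcp_pos: [0.4942, -0.0147, 0.1144]
orientation: [-0.171, -0.106, 0.979, -0.019]
contact_force: [-1.3, -1.4, -0.8]
grip_width: 0.0622
grip_force: 30.0
```

```bash
python3 back.py
```

```text
39.5667 [-0.333  0.589  0.333  1.799 -0.128  1.126  1.841] [ 0.494 -0.015  0.114] [-1.337 -1.41  -0.806] 0.06221674558259973
0.07 [-0.72  0.27 -4.92] [ 0.003 -0.    -0.011]
0.02 [-0.04  0.24  0.04] [ 0.003 -0.    -0.011]
0.003 [-0.03  0.23  1.76] [ 0.003 -0.    -0.011]
```

play_rows([
  {"x": 0,"y": 0,"z": 0,"wx": 0,"wy": 0,"wz": 0},
  {"x": 0,"y": 0,"z": 0,"wx": 0,"wy": 0,"wz": 0},
  {"x": 0,"y": 0,"z": 0,"wx": 0,"wy": 0,"wz": 0},
])

```text
clock: 39.82
tcp_pos: [0.4942, -0.0147, 0.1144]
orientation: [-0.171, -0.107, 0.979, -0.019]
contact_force: [-3.1, -2.4, 0.7]
grip_width: 0.062
grip_force: 30.0
```

```bash
python3 back.py
```

```text
39.8167 [-0.333  0.59   0.333  1.799 -0.128  1.126  1.842] [ 0.494 -0.015  0.114] [-3.141 -2.373  0.733] 0.062001502270651355
0.07 [-0.71  0.27 -4.92] [ 0.003 -0.    -0.01 ]
0.02 [-0.03  0.24  0.03] [ 0.003 -0.    -0.01 ]
0.003 [-0.03  0.23  1.76] [ 0.003 -0.    -0.01 ]
```

play_rows([
  {"x": 0,"y": 0,"z": -1.5,"wx": 0,"wy": 0,"wz": 0},
  {"x": 0,"y": 0,"z": -2,"wx": 0,"wy": 0,"wz": 0},
  {"x": 0,"y": 0.23,"z": 0,"wx": 0,"wy": 0,"wz": -0.01},
  {"x": 0,"y": 0,"z": 0,"wx": 0,"wy": 0,"wz": 0},
  {"x": 0,"y": 0,"z": 0,"wx": 0,"wy": 0,"wz": 0},
])

```text
clock: 40.23
tcp_pos: [0.5054, -0.0089, 0.1466]
orientation: [-0.171, -0.112, 0.979, -0.018]
contact_force: [-0.9, -0.5, -3.1]
grip_width: 0.0618
grip_force: 30.0
```

```bash
python3 look.py w8 >/dev/null; python3 back.py; python3 - <<'E'
from lay import *
for n in("w5","w7","w8"):
    w=dict(np.load(n+".npz"));P=cloud(w,np.ones((384,512),bool),np.eye(4));L=(P-G[:3,3])@G[:3,:3]
    i=(np.hypot(L[:,0],L[:,1])<.045)&(L[:,2]>.035)&(L[:,2]<.085);Q=L[i]
    print(n,len(Q),"z",np.percentile(Q[:,2],[1,50,99]),"y",np.percentile(Q[:,1],[.5,99.5]),"x",np.percentile(Q[:,0],[.5,50]))
    f=Q[(Q[:,0]<-.025)&(abs(Q[:,1])<.012)];print("  front line x vs z slope",np.polyfit(f[:,2],f[:,0],1) if len(f)>20 else len(f))
    b=L[(abs(L[:,1])<.01)&(L[:,0]<-.02)&(L[:,0]>-.04)&(L[:,2]>-.04)&(L[:,2]<.04)];print("  body",len(b),np.polyfit(b[:,2],b[:,0],1) if len(b)>20 else'')
E
python3 rfit.py w8
```

```text
40.2833 [-0.341  0.564  0.338  1.746 -0.119  1.204  1.84 ] [ 0.505 -0.009  0.146] [-0.365 -0.689 -2.839] 0.06184956299557284
0.07 [-0.7  -0.05 -1.51] [ 0.004 -0.     0.001]
0.02 [-0.01 -0.07  3.45] [ 0.004 -0.     0.001]
0.003 [-0.01 -0.08  5.18] [ 0.004 -0.     0.001]
w5 13776 z [0.036 0.057 0.067] y [-0.032  0.032] x [-0.032 -0.023]
  front line x vs z slope [-0.049 -0.027]
  body 2789 [-0.    -0.028]
w7 13749 z [0.035 0.056 0.067] y [-0.031  0.033] x [-0.032 -0.024]
  front line x vs z slope [-0.049 -0.027]
  body 2896 [ 0.002 -0.029]
w8 11023 z [0.035 0.056 0.075] y [-0.032  0.032] x [-0.02 -0.01]
  front line x vs z slope 0
  body 2695 [ 0.337 -0.032]rfit.py:11: RuntimeWarning: Mean of empty slice.
  c=Q.mean(0)
  ret = um.true_divide(
rfit.py:10: RuntimeWarning: Mean of empty slice.
  if k: n=np.linalg.svd(Q-Q.mean(0),full_matrices=False)[2][2];n*=np.sign(n[2])
Traceback (most recent call last):
  File "rfit.py", line 10, in <module>
    if k: n=np.linalg.svd(Q-Q.mean(0),full_matrices=False)[2][2];n*=np.sign(n[2])
            ~~~~~~~~~~~~~~~~~~~~~~~~~~~~~~~~~~~~~~~~~~~~~~~~~^^^
IndexError: index 2 is out of bounds for axis 0 with size 0
```

The wrist view shows the jar pitched about 18.6° in the grip (body line slope 0.337), still centred on the pads. I'll turn the tool to compensate.

```bash
cat > back2.py <<'E'
from lay import *
from rig import bot
q=np.array([-.171,-.112,.979,-.02]);A=np.eye(4);A[:3,:3]=R.from_quat([q[1],q[2],q[3],q[0]]).as_matrix();A[:3,3]=[.4892,-.0134,.0936]
M=[.4848,-.0125,.0857];phi=np.arctan(.337)
Ry=np.eye(4);Ry[:3,:3]=R.from_euler('y',phi).as_matrix();Ry[:3,3]=[-.001,0,0]
G1=np.linalg.inv(A)@restT(M,13.3);G2=G1@Ry
if __name__=="__main__":
    o=bot.get_obs();print(o["clock"],o["joint_pos"],o["tcp_pos"],o["contact_force"],o["grip_width"])
    Jn=restT(M,13.3)
    for n_,z_ in((.07,.01),(.02,.008),(.0035,.0035)):
        Tt=restT(M,13.3,n_,z_)@np.linalg.inv(G2);r=ik(Tt[:3,:3],Tt[:3,3],o["joint_pos"]);print(n_,Tt[:3,3],*plan(Tt[:3,:3],Tt[:3,3]),"ik %.1f %.1f"%r[:2],r[2])
E
python3 back2.py
```

```text
40.2833 [-0.341  0.564  0.338  1.746 -0.119  1.204  1.84 ] [ 0.505 -0.009  0.146] [-0.365 -0.689 -2.839] 0.06184956299557284
0.07 [ 0.516 -0.007  0.157] [-0.73 -0.05 -1.37] [0.005 0.325 0.002] ik 0.0 0.0 [-0.352  0.769  0.346  1.47  -0.051  1.586  1.801]
0.02 [ 0.494 -0.012  0.113] [-0.04 -0.07  3.58] [0.005 0.325 0.002] ik 0.0 0.0 [-0.351  0.79   0.342  1.564 -0.058  1.472  1.803]
0.0035 [ 0.489 -0.013  0.096] [-0.19 -0.08  5.29] [0.005 0.325 0.002] ik 0.0 0.0 [-0.35   0.805  0.339  1.583 -0.062  1.439  1.803]
```

play_rows([
  {"x": -0.4,"y": -0.05,"z": -0.8,"wx": 0.005,"wy": 0,"wz": 0.002},
  {"x": -0.33,"y": 0,"z": -0.57,"wx": 0,"wy": 0.065,"wz": 0},
  {"x": 0,"y": 0,"z": 0,"wx": 0,"wy": 0.09,"wz": 0},
  {"x": 0,"y": 0,"z": 0,"wx": 0,"wy": 0.09,"wz": 0},
  {"x": 0,"y": 0,"z": 0,"wx": 0,"wy": 0.08,"wz": 0},
  {"x": 0,"y": 0,"z": 0,"wx": 0,"wy": 0,"wz": 0},
  {"x": 0,"y": 0,"z": 0,"wx": 0,"wy": 0,"wz": 0},
])

```text
clock: 40.87
tcp_pos: [0.5174, -0.0071, 0.1561]
orientation: [-0.327, -0.107, 0.938, -0.039]
contact_force: [-0.7, -0.6, -2.2]
grip_width: 0.062
grip_force: 30.0
```

```bash
python3 look.py w9 >/dev/null; python3 back2.py; cat > chk.py <<'E'
import sys
from back2 import *
w=dict(np.load(sys.argv[1]+".npz"));P=cloud(w,np.ones((384,512),bool),np.eye(4));L=(P-G2[:3,3])@G2[:3,:3]
b=L[(abs(L[:,1])<.01)&(L[:,0]<-.02)&(L[:,0]>-.04)&(L[:,2]>-.04)&(L[:,2]<.04)];print("body",len(b),np.polyfit(b[:,2],b[:,0],1))
Q=L[(np.hypot(L[:,0],L[:,1])<.04)&(L[:,2]>.05)&(L[:,2]<.08)];print("dial top z",np.percentile(Q[:,2],[97,99]),"y",np.percentile(Q[:,1],[.5,99.5]))
E
python3 chk.py w9
```

```text
40.9167 [-0.332  0.769  0.348  1.475 -0.094  1.592  1.832] [ 0.517 -0.007  0.157] [ 0.06  -0.595 -2.371] 0.06207322240169354
0.07 [ 0.516 -0.007  0.157] [0.04 0.06 0.05] [-0.     0.002 -0.001] ik 0.0 0.0 [-0.36   0.771  0.361  1.47  -0.058  1.587  1.809]
0.02 [ 0.494 -0.012  0.113] [-0.88  0.07  4.97] [-0.     0.002 -0.001] ik 0.0 0.0 [-0.36   0.792  0.357  1.564 -0.066  1.473  1.812]
0.0035 [ 0.489 -0.013  0.096] [-1.56  0.07  6.54] [-0.     0.002 -0.001] ik 0.0 0.0 [-0.359  0.807  0.355  1.583 -0.071  1.439  1.813]
body 4191 [ 0.005 -0.031]
dial top z [0.068 0.068] y [-0.031  0.034]
```

play_rows([
  {"x": -0.15,"y": 0.07,"z": 0.8,"wx": 0,"wy": 0.002,"wz": 0},
  {"x": -0.2,"y": 0,"z": 1.2,"wx": 0,"wy": 0,"wz": 0},
  {"x": -0.2,"y": 0,"z": 1.2,"wx": 0,"wy": 0,"wz": 0},
  {"x": -0.2,"y": 0,"z": 1.1,"wx": 0,"wy": 0,"wz": 0},
  {"x": -0.13,"y": 0,"z": 0.67,"wx": 0,"wy": 0,"wz": 0},
  {"x": 0,"y": 0,"z": 0,"wx": 0,"wy": 0,"wz": 0},
  {"x": 0,"y": 0,"z": 0,"wx": 0,"wy": 0,"wz": 0},
  {"x": 0,"y": 0,"z": 0,"wx": 0,"wy": 0,"wz": 0},
])

```text
clock: 41.58
tcp_pos: [0.4939, -0.0122, 0.1139]
orientation: [-0.327, -0.107, 0.938, -0.039]
contact_force: [0.3, -0.9, -0.9]
grip_width: 0.0616
grip_force: 30.0
```

```bash
python3 back2.py
```

```text
41.5833 [-0.332  0.787  0.337  1.568 -0.099  1.482  1.833] [ 0.494 -0.012  0.114] [ 0.296 -0.863 -0.875] 0.06160057111215487
0.07 [ 0.516 -0.007  0.157] [ 0.86 -0.01 -4.79] [ 0.     0.    -0.001] ik 0.0 0.0 [-0.358  0.77   0.356  1.47  -0.056  1.586  1.806]
0.02 [ 0.494 -0.012  0.113] [-0.07 -0.01  0.12] [ 0.     0.    -0.001] ik 0.0 0.0 [-0.358  0.791  0.353  1.564 -0.064  1.473  1.809]
0.0035 [ 0.489 -0.013  0.096] [-0.76 -0.01  1.69] [ 0.     0.    -0.001] ik 0.0 0.0 [-0.356  0.807  0.351  1.583 -0.068  1.439  1.81 ]
```

play_rows([
  {"x": -0.15,"y": 0,"z": 0.35,"wx": 0,"wy": 0,"wz": 0},
  {"x": -0.15,"y": 0,"z": 0.35,"wx": 0,"wy": 0,"wz": 0},
  {"x": 0,"y": 0,"z": 0,"wx": 0,"wy": 0,"wz": 0},
  {"x": 0,"y": 0,"z": 0,"wx": 0,"wy": 0,"wz": 0},
])

```text
clock: 41.92
tcp_pos: [0.4913, -0.0126, 0.1057]
orientation: [-0.328, -0.107, 0.938, -0.039]
contact_force: [-0.3, -0.1, -2.1]
grip_width: 0.0618
grip_force: 30.0
```

```bash
python3 look.py w10 >/dev/null; python3 chk.py w10; python3 back2.py
```

```text
body 4196 [ 0.006 -0.031]
dial top z [0.068 0.068] y [-0.031  0.034]
41.9667 [-0.331  0.795  0.335  1.578 -0.1    1.467  1.833] [ 0.491 -0.013  0.106] [-0.079 -0.44  -2.504] 0.06152158206754462
0.07 [ 0.516 -0.007  0.157] [ 1.18 -0.03 -5.58] [ 0.    -0.002 -0.001] ik 0.0 0.0 [-0.357  0.77   0.356  1.47  -0.056  1.586  1.806]
0.02 [ 0.494 -0.012  0.113] [ 0.24 -0.03 -0.67] [ 0.    -0.002 -0.001] ik 0.0 0.0 [-0.358  0.791  0.353  1.564 -0.063  1.473  1.809]
0.0035 [ 0.489 -0.013  0.096] [-0.45 -0.03  0.89] [ 0.    -0.002 -0.001] ik 0.0 0.0 [-0.356  0.807  0.35   1.583 -0.068  1.439  1.81 ]
```

Still free of contact. I'll do the final 9 mm, then let go and retreat.

play_rows([
  {"x": -0.15,"y": 0,"z": 0.3,"wx": 0,"wy": 0,"wz": 0},
  {"x": -0.15,"y": 0,"z": 0.3,"wx": 0,"wy": 0,"wz": 0},
  {"x": -0.15,"y": 0,"z": 0.29,"wx": 0,"wy": 0,"wz": 0},
  {"x": 0,"y": 0,"z": 0,"wx": 0,"wy": 0,"wz": 0},
  {"x": 0,"y": 0,"z": 0,"wx": 0,"wy": 0,"wz": 0},
  {"x": 0,"y": 0,"z": 0,"wx": 0,"wy": 0,"wz": 0},
])

```text
clock: 42.47
tcp_pos: [0.4895, -0.0131, 0.0961]
orientation: [-0.328, -0.107, 0.938, -0.039]
contact_force: [0.1, 0.2, -2.9]
grip_width: 0.0617
grip_force: 30.0
```

```bash
python3 look.py w11 >/dev/null; python3 chk.py w11; python3 back2.py
```

```text
body 4192 [ 0.006 -0.031]
dial top z [0.068 0.068] y [-0.031  0.034]
42.5167 [-0.33   0.805  0.333  1.587 -0.103  1.447  1.833] [ 0.49  -0.013  0.096] [-0.923  0.37  -2.192] 0.06194859397074233
0.07 [ 0.516 -0.007  0.157] [ 1.63 -0.02 -6.46] [ 0.    -0.001 -0.001] ik 0.0 0.0 [-0.357  0.77   0.356  1.47  -0.056  1.586  1.806]
0.02 [ 0.494 -0.012  0.113] [ 0.69 -0.02 -1.54] [ 0.    -0.001 -0.001] ik 0.0 0.0 [-0.357  0.791  0.352  1.564 -0.063  1.473  1.809]
0.0035 [ 0.489 -0.013  0.096] [-0.   -0.02  0.02] [ 0.    -0.001 -0.001] ik 0.0 0.0 [-0.356  0.807  0.35   1.583 -0.068  1.439  1.809]
```

play_rows([
  {"x": 0,"y": 0,"z": 0,"wx": 0,"wy": 0,"wz": 0},
  {"x": 0,"y": 0,"z": 0,"wx": 0,"wy": 0,"wz": 0},
  {"x": 0,"y": 0,"z": 0,"wx": 0,"wy": 0,"wz": 0},
  {"x": 0,"y": 0,"z": 0,"wx": 0,"wy": 0,"wz": 0},
  {"x": 0,"y": 0,"z": 0,"wx": 0,"wy": 0,"wz": 0},
  {"x": 0,"y": 0,"z": -1,"wx": 0,"wy": 0,"wz": 0},
  {"x": 0,"y": 0,"z": -2,"wx": 0,"wy": 0,"wz": 0},
  {"x": 0,"y": 0,"z": -3,"wx": 0,"wy": 0,"wz": 0},
  {"x": 0,"y": 0,"z": -3,"wx": 0,"wy": 0,"wz": 0},
  {"x": 0,"y": 0,"z": -2,"wx": 0,"wy": 0,"wz": 0},
  {"x": 0,"y": 0,"z": 0,"wx": 0,"wy": 0,"wz": 0},
  {"x": 0,"y": 0,"z": 0,"wx": 0,"wy": 0,"wz": 0},
], jaw=1)

```text
clock: 43.52
tcp_pos: [0.5571, 0.0027, 0.1829]
orientation: [-0.327, -0.107, 0.938, -0.039]
contact_force: [-0.5, 0.5, -0.3]
grip_width: 0.0917
grip_force: 0.0
```

```bash
python3 look.py w12; python3 - <<'E'
from back2 import *
w=dict(np.load("w12.npz"));P=cloud(w,np.ones((384,512),bool),w["T"]);Jr=restT(M,13.3);L=(P-Jr[:3,3])@Jr[:3,:3]
b=L[(abs(L[:,1])<.01)&(L[:,0]<-.02)&(L[:,0]>-.04)&(L[:,2]>-.03)&(L[:,2]<.04)];print("body",len(b),np.polyfit(b[:,2],b[:,0],1) if len(b)>9 else'')
Q=L[(np.hypot(L[:,0],L[:,1])<.04)&(L[:,2]>.05)&(L[:,2]<.08)];print("dial top z",np.percentile(Q[:,2],[97,99]),"y",np.percentile(Q[:,1],[.5,99.5]))
# dial disc opening: depth by direction inside the rim
from rig import bot
s=bot.snapshot("top");P=cloud(s,np.ones((384,512),bool));L=(P-Jr[:3,3])@Jr[:3,:3];r=np.hypot(L[:,0],L[:,1]);a=np.degrees(np.arctan2(L[:,1],L[:,0]))
i=(r<.026)&(L[:,2]>-.05)&(L[:,2]<.075);print("top view inside rim",i.sum())
E
python3 eggs.py
```

```text
43.5167 [0.5571 0.0027 0.1829] [-0.325   0.8051  0.3519  1.3265 -0.1025  1.7056  1.8294]
[[-0.7637 -0.226  -0.6047]
 [-0.1753  0.9741 -0.1426]
 [ 0.6212 -0.0029 -0.7836]]
body 1846 [ 0.001 -0.031]
dial top z [0.067 0.067] y [-0.031  0.034]
top view inside rim 89
scene white in cup 85 [0.011 0.02  0.052]
top white in cup 154 [0.003 0.02  0.049]
```

```bash
python3 - <<'E'
from back2 import *
s=bot.snapshot("top");P=cloud(s,np.ones((384,512),bool));Jr=restT(M,13.3);L=(P-Jr[:3,3])@Jr[:3,:3]
C=(np.linalg.inv(s["world_to_cam"])[:3,3]-Jr[:3,3])@Jr[:3,:3]
# intersect each ray with the disc plane z=.047 and say whether depth goes beyond it
t=(.0475-C[2])/(L[:,2]-C[2]);I=C+(L-C)*t[:,None];r=np.hypot(I[:,0],I[:,1]);a=np.degrees(np.arctan2(I[:,1],I[:,0]))
ok=(r<.029)&(I[:,0]>.0)
for k0 in range(-90,90,15):
    i=ok&(a>=k0)&(a<k0+15)&(r>.008);print(k0,i.sum(),np.round(L[i][:,2],3)[:12])
E
```

```text
-90 8 [0.068 0.062 0.064 0.07  0.07  0.061 0.063 0.066]
-75 8 [0.067 0.048 0.068 0.05  0.047 0.067 0.068 0.05 ]
-60 7 [0.05  0.038 0.051 0.051 0.045 0.05  0.049]
-45 9 [0.037 0.043 0.039 0.043 0.042 0.046 0.024 0.019 0.051]
-30 9 [0.04  0.039 0.044 0.044 0.044 0.007 0.051 0.048 0.049]
-15 8 [0.039 0.039 0.04  0.045 0.041 0.005 0.005 0.049]
0 8 [0.037 0.043 0.043 0.043 0.044 0.002 0.047 0.049]
15 7 [0.041 0.038 0.042 0.043 0.003 0.004 0.045]
30 9 [0.036 0.036 0.043 0.041 0.044 0.041 0.044 0.041 0.046]
45 7 [0.039 0.038 0.043 0.044 0.044 0.032 0.02 ]
60 7 [0.05  0.051 0.051 0.051 0.048 0.051 0.05 ]
75 10 [0.066 0.066 0.064 0.069 0.071 0.068 0.069 0.066 0.07  0.069]
```

The dial opening still reads symmetric about jar +x (about -57° to 60°). The jar is settled in the rest and the eggs are in the cup, so I'm handing in.

```bash
python3 -c "
from rig import bot
print(bot.sign_off())"
```

```text
the job is handed in; nothing more can be done
None
```

The job is handed in at about 44 s: the dial is fully open, all four eggs are in the orange cup, and the empty jar is back in the wooden rest, though on the way from seat to rest I set it down once on the bare shelf to regrip it.

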